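# Unstack the baking containers onto their stands

## Robot

A 6-joint arm with a two-finger parallel gripper is mounted at the origin on the work surface. World frame = base frame: x ahead of the robot, y to its left, z up, the work surface at z = 0. Lengths are in m, angles in degrees, forces in N, time in s.
With the tool pointing down it reaches from about 0.275 to 0.725 m from the base axis. Payload 15.9 kg.
Tool frame: the origin (TCP) lies on the centre line of the jaws, within the pads' length; the fingertips stand 14 mm ahead of it and the grasp point (between the pads) lies 5 mm behind it; z points along the fingers, y is the direction in which the jaws open and shut (so a half turn about z gives the same grasp; the last joint's range is limited). The gripper opens to 85 mm and grips with 20 to 120 N. Pads are 22 mm wide; open, the fingers measure 114 mm over their backs; the gripper's body (76 mm by 85 mm) begins 54 mm behind the grasp point. The pads swing forward as they close: fully open they stand 13 mm farther back than shut.
Start: joints at [71.62, 12.198, -1.971, 75.831, 0, 90], TCP at [0.158, 0.474, 0.245] pointing down, gripper open.
Joint ranges: [-170.91, 170.91], [-42.67, 98.43], [-65.05, 77.54], [-120.47, 116.71], [-90, 82.35], [-180, 180]. Speed limits (degrees/s): [108.29, 108.29, 136.94, 147.25, 180, 180].

## Interface

Orientations are given as a 3x3 rotation matrix whose columns are the frame's x, y, z axes.
In Python, from plant import r, capture gives the robot as it stands.
- The arm moves only by the tool carry_out, never from a script. Its argument "deltas" is a list of rows, each an object of numbers: "dx", "dy", "dz": the shift along the tool's x, y, z in units of 25 mm (1.0 is 25 mm); "wx", "wy", "wz": the turn, a rotation vector about the tool's x, y, z in degrees. A call has 1 to 5 rows; each row is the pose to reach, as a shift and turn from the pose measured when the call began, along the tool's axes at that moment; what a row does not reach only later rows make up. A row lasts 1/12 s, in which the tool goes at most 41.7 mm and 7.16 degrees, less where a joint would pass 70% of its speed; a pose out of reach is approached as far as the arm can. A call with a gripper value outside its range is refused whole. "grip" is the closure, from 0 (fully open) to 1 (shut), set as the call begins (left out, the last holds). The fingers move at their own pace and stop on an object; "squeeze" is the grip in N (left out, the last holds). Time passes only in rows, so rows that repeat a pose let the fingers close. It gives the time, the measured TCP pose, the force and the opening at its end, in the units of the state.
- r.state(): the state, without advancing time (a new reading comes with each control period).
- capture(name): name is "side" or "top"; returns a dict with "pixels" (480x640x3 uint8, red, green, blue), "mtx" (3x3 intrinsics, pixels), "dist" ([k1, k2, p1, p2, k3] as OpenCV has them; the pictures are not rectified), "pose" (4x4, takes a point from camera to world coordinates). Camera axes: x right, y up, looking along -z (the intrinsics and any distortion apply to the point x, -y, -z); pixel columns grow to the right and rows downward; lengths in m; the calibration is good to about 2 mm. A picture is of the moment at which its call begins. There is no depth.
- r.close_job(): hands the job in, once; it reports no verdict.
The state is a dict: "clock": time; "q": joint angles; "qd": joint speeds; "tau": joint torques, N m; "ee_pos": TCP position; "orientation": TCP orientation; "ft_force": force on the tool from outside, world axes, zero at the start; "torque": the same for the moment, N m; "finger_gap": opening from 0.0 (shut) to 1.0 (fully open).
Only numpy, scipy, OpenCV 4.12 (cv2) and the standard library are available. Lean on these libraries where they do the work, as an engineer would, in place of code of your own. Each camera call takes 0.05 s, during which the arm holds its last target.

## Task

The containers for the baking session have come stacked in one pile. Take the pile apart and stand each container upright in the middle of the cork stand that has its own shape - round jar, square tin, oval tub, oblong box - turned so that its sides run along those of the stand. Do not tip any container over, and leave the tumbler and the carton of gloves where they are.

Things in the scene. Friction and masses are not known exactly. Their poses are not given: they have to be found in the camera images.
- box_mid (a point): Oblong wooden box with a closed wooden lid, 124 long x 58 wide x 46 high; bottom of the stack, standing on the table. Its x axis runs along its length, y across its width. Rigid, flat top and bottom, z axis up, loose. Sizes in mm. The point is its centre, 23 mm above its underside.
- tub_mid (a point): Oval (straight sides, half-round ends) white plastic tub with a closed white lid, 92 long x 54 wide x 46 high; second from the bottom. Its x axis runs along its length, y across its width. Rigid, flat top and bottom, z axis up, loose. Sizes in mm. The point is its centre, 23 mm above its underside.
- tin_mid (a point): Square bare-metal tin with a closed dark metal lid, 50 x 50 x 46 high; third from the bottom. x and y axes run square to its sides. Rigid, flat top and bottom, z axis up, loose. Sizes in mm. The point is its centre, 23 mm above its underside.
- jar_mid (a point): Round white jar with a closed wooden lid, 40 in diameter, 46 high; top of the stack. Rigid, flat top and bottom, z axis up, loose. Sizes in mm. The point is its centre, 23 mm above its underside.
- stand_oblong: Cork stand: a flat pad, oblong, 148 long (x axis) x 82 wide (y axis), 5 mm thick, without a rim, fixed to the table. Origin at the centre of its underside, on the table top (height 0); its top is 5 mm above; z axis up.
- stand_oval: Cork stand: a flat pad, oval (straight sides, half-round ends), 116 long (x axis) x 78 wide (y axis), 5 mm thick, without a rim, fixed to the table. Origin at the centre of its underside, on the table top (height 0); its top is 5 mm above; z axis up.
- stand_square: Cork stand: a flat pad, square, 74 x 74 (x and y axes square to its sides), 5 mm thick, without a rim, fixed to the table. Origin at the centre of its underside, on the table top (height 0); its top is 5 mm above; z axis up.
- stand_round: Cork stand: a flat pad, round, 64 in diameter, 5 mm thick, without a rim, fixed to the table. Origin at the centre of its underside, on the table top (height 0); its top is 5 mm above; z axis up.
- tumbler: Green plastic tumbler, open, 66 mm across the rim, 95 mm high, loose. A bystander. Origin at the centre of its underside.
- glove_box: White and blue carton of gloves, 230 (x axis) x 120 (y axis) x 65 mm high, loose. A bystander. Origin at the centre of its underside.

How it is judged (in metres and radians):
At the end, for the whole second after the job is handed in: Each container stands upright (within 0.1 rad) and at rest, directly on the stand of its own shape, its centre within 12 mm of the stand's centre; box and tub lie with their length along the stand's, the tin's sides run along the stand's (any quarter turn), all within 0.2 rad (horizontal distance between box_mid and stand_oblong below 0.012 m and z of box_mid in the frame of stand_oblong between 0.024 and 0.032 m and angle between each of box_mid, tub_mid, tin_mid, jar_mid's own z axis and vertical below 0.1 rad and angle between the x axis of box_mid and the x axis of stand_oblong, either way round below 0.2 rad and linear speed of each of box, tub, tin, jar below 0.02 m/s and angular speed of each of box, tub, tin, jar below 0.2 rad/s and horizontal distance between tub_mid and stand_oval below 0.012 m and z of tub_mid in the frame of stand_oval between 0.024 and 0.032 m and angle between the x axis of tub_mid and the x axis of stand_oval, either way round below 0.2 rad and horizontal distance between tin_mid and stand_square below 0.012 m and z of tin_mid in the frame of stand_square between 0.024 and 0.032 m and (angle between the x axis of tin_mid and the x axis of stand_square, either way round below 0.2 rad or angle between the x axis of tin_mid and the y axis of stand_square, either way round below 0.2 rad) and horizontal distance between jar_mid and stand_round below 0.012 m and z of jar_mid in the frame of stand_round between 0.024 and 0.032 m); the robot touches nothing.
It fails at once if a container is tipped over (more than 0.6 rad) (angle between any of box_mid, tub_mid, tin_mid, jar_mid's own z axis and vertical above 0.6 rad).
It fails at once if the tumbler is moved by more than 20 mm or tipped (distance of tumbler from where it was at the start of the episode above 0.02 m or angle between tumbler's own z axis and vertical above 0.3 rad).
It fails at once if the carton of gloves is moved by more than 20 mm or tipped (distance of glove_box from where it was at the start of the episode above 0.02 m or angle between glove_box's own z axis and vertical above 0.3 rad).
It also fails if it takes over 112 s, if anything falls off the work surface, if the arm or the gripper's body presses on something with over 40 N, if the wrist force passes 120 N, or if a joint passes its speed limit or range.

## Working session

There is one attempt and no reset: what is moved stays moved. The work goes in short steps, Python scripts to look and compute and a tool call to move; the robot and the scene stay as the last step left them, time stands still between calls to the robot, and variables do not carry over. Pictures are saved under pics/ and viewed, and the job is handed in when it is done.

Besides the shell and the picture viewer there is one more tool, called after "Emit:" as name(argument=value, ...) on one line, values as JSON. carry_out: Moves the arm, as the interface text tells. Its arguments: {"type":"object","properties":{"deltas":{"type":"array","items":{"type":"object","properties":{"dx":{"type":"number"},"dy":{"type":"number"},"dz":{"type":"number"},"wx":{"type":"number"},"wy":{"type":"number"},"wz":{"type":"number"}}}},"grip":{"type":"number"},"squeeze":{"type":"number"}},"required":["deltas"]}

```bash
mkdir -p pics; ls; python3 - <<'E'
from plant import r, capture
import cv2,pickle
d={n:capture(n) for n in("side","top")}
pickle.dump(d,open("c0.pkl","wb"))
for n in d:
    cv2.imwrite(f"pics/{n}0.png",d[n]["pixels"][:,:,::-1]); print(n,d[n]["mtx"],d[n]["dist"],d[n]["pose"])
print(r.state())
E
```

```text
pics
side [[466.27383854   0.         311.11468775]
 [  0.         466.27383854 235.76923158]
 [  0.           0.           1.        ]] [-0.00945165  0.          0.          0.          0.        ] [[ 0.75049151  0.51080777 -0.41933031  0.09830783]
 [-0.66084303  0.57331864 -0.48434722 -0.44572642]
 [-0.00699844  0.64060999  0.76783453  0.9501239 ]
 [ 0.          0.          0.          1.        ]]
top [[451.01299002   0.         319.55737059]
 [  0.         451.01299002 233.95543031]
 [  0.           0.           1.        ]] [-0.05570955  0.          0.          0.          0.        ] [[-0.00819969  0.98770452 -0.15611709  0.37514663]
 [-0.99926615 -0.00225186  0.03823735  0.09536592]
 [ 0.03741565  0.15631606  0.98699816  1.0993159 ]
 [ 0.          0.          0.          1.        ]]
{'clock': 0.1, 'q': array([ 7.16175273e+01,  1.22225375e+01, -2.00266731e+00,  7.58329114e+01,
        9.77154506e-04,  9.00010331e+01]), 'qd': array([-0.01213965, -0.03009731,  0.19662983, -0.07962994,  0.08120835,
        0.04283926]), 'tau': array([-7.02614398e-04, -6.87240458e+01,  4.87810349e+01,  1.20198002e-02,
       -1.01778330e-04,  1.86080433e-05]), 'ee_pos': array([0.15758281, 0.474212  , 0.24487452]), 'orientation': array([[-9.48966835e-01,  3.15375700e-01, -3.36059069e-04],
       [ 3.15375879e-01,  9.48966353e-01, -9.57183713e-04],
       [ 1.70362657e-05, -1.01432052e-03, -9.99999485e-01]]), 'ft_force': array([-0.37395789,  0.1417306 ,  0.63681849]), 'torque': array([-0.01539329, -0.01328571,  0.01528532]), 'finger_gap': 1.0029875893034677}
```

View pics/side0.png

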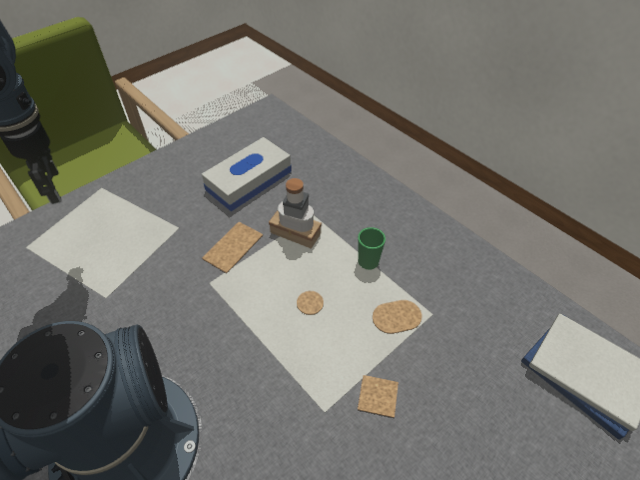

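View pics/top0.png

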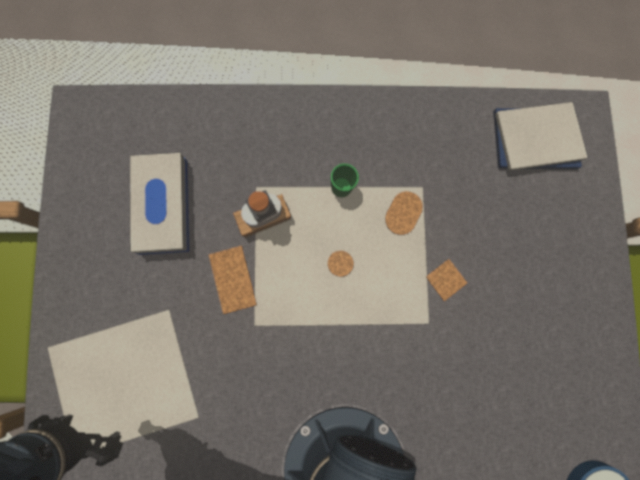

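Side view: stack around (295,210), oblong stand (232,246), round (310,302), oval (397,316), square (379,396), tumbler (370,248). Top view: stack around (262,208), oblong (232,280), round (340,264), oval (404,213), square (447,280), tumbler (344,179). The carton is just left of the stack. Next I measure.

```bash
cat > h.py <<'E'
import numpy as np,cv2
F=np.diag([1,-1,-1.])
def rays(c,px):
    px=np.asarray(px,float).reshape(-1,1,2)
    u=cv2.undistortPoints(px,c["mtx"],np.array(c["dist"])).reshape(-1,2)
    d=np.c_[u,np.ones(len(u))]@F@c["pose"][:3,:3].T
    return c["pose"][:3,3],d
def toz(c,px,z):
    o,d=rays(c,px); return o+d*((z-o[2])/d[:,2])[:,None]
def proj(c,P):
    P=np.asarray(P,float).reshape(-1,3)
    T=np.linalg.inv(c["pose"]); X=(P@T[:3,:3].T+T[:3,3])@F
    return cv2.projectPoints(X,np.zeros(3),np.zeros(3),c["mtx"],np.array(c["dist"]))[0].reshape(-1,2)
def crop(c,x0,y0,w,h,s,fn,polys=()):
    im=c["pixels"][:,:,::-1].copy()[y0:y0+h,x0:x0+w]
    im=cv2.resize(im,None,fx=s,fy=s,interpolation=cv2.INTER_CUBIC)
    for p,col in polys:
        q=((proj(c,p)-[x0,y0]+.5)*s-.5); cv2.polylines(im,[np.round(q*8).astype(np.int32)],True,col,1,cv2.LINE_AA,3)
    cv2.imwrite(fn,im)
def shape(kind,L,W,x,y,th,z):
    if kind=="rect": p=np.array([[L,W],[-L,W],[-L,-W],[L,-W]])/2
    else:
        a=np.linspace(-np.pi/2,np.pi/2,20); R=W/2; s=(L-W)/2
        e=np.c_[np.cos(a)*R+s,np.sin(a)*R]; p=np.r_[e,-e]
    c,s=np.cos(th),np.sin(th)
    p=p@np.array([[c,s],[-s,c]])+[x,y]
    return np.c_[p,np.full(len(p),z)]
E
cat > st.py <<'E'
from h import *; import pickle
d=pickle.load(open("c0.pkl","rb"))
for n in d:
    c=d[n]; hsv=cv2.cvtColor(c["pixels"],cv2.COLOR_RGB2HSV)
    m=cv2.inRange(hsv,(5,90,110),(20,220,255))
    m=cv2.morphologyEx(m,cv2.MORPH_CLOSE,np.ones((5,5)))
    cs,_=cv2.findContours(m,cv2.RETR_EXTERNAL,cv2.CHAIN_APPROX_NONE)
    for k in cs:
        if cv2.contourArea(k)<250: continue
        p=toz(c,k.reshape(-1,2),0.004)[:,:2]*1000
        q=p.astype(np.float32).reshape(-1,1,2)
        M=cv2.moments(q); cx=M['m10']/M['m00'];cy=M['m01']/M['m00']
        r=cv2.minAreaRect(q); ax=np.degrees(.5*np.arctan2(2*M['mu11'],M['mu20']-M['mu02']))
        print(n,k.mean(0).round(),"cen",round(cx,1),round(cy,1),"rect",np.round(r[0],1),np.round(r[1],1),round(r[2],1),"ax",round(ax,1))
crop_=[("side",255,170,90,90,6),("top",220,170,90,80,6)]
for n,x,y,w,h,s in crop_: crop(d[n],x,y,w,h,s,f"pics/{n}_stack.png")
E
python3 st.py
```

```text
side [[378. 396.]] cen 435.1 -260.6 rect [ 435.1 -260.5] [74.  72.3] 36.0 ax 24.7
side [[396. 316.]] cen 602.9 -161.6 rect [ 602.8 -161.7] [ 75.7 112.6] 62.0 ax -28.0
side [[310. 303.]] cen 477.2 -0.4 rect [476.9  -0. ] [57.7 59.2] 48.4 ax 42.0
side [[232. 247.]] cen 439.7 261.3 rect [439.7 260.7] [147.9  81.9] 15.5 ax 15.3
side [[  9. 195.]] cen 65.9 839.1 rect [ 62.2 863.3] [239.1  44.7] 89.6 ax 85.8
top [[446. 280.]] cen 434.3 -258.1 rect [ 434.4 -257.9] [75.  75.4] 35.9 ax -20.4
top [[340. 263.]] cen 476.3 3.1 rect [476.6   3.5] [58.8 58.8] 89.4 ax 66.3
top [[232. 279.]] cen 438.7 264.8 rect [438.5 264.6] [149.4  83. ] 15.3 ax 14.7
top [[404. 213.]] cen 602.4 -157.9 rect [ 602.5 -157.3] [ 75.7 113.7] 61.6 ax -28.4
top [[258. 200.]] cen 632.9 205.4 rect [631.6 206.2] [47.2 45.8] 90.0 ax -82.1
```

View pics/side_stack.png

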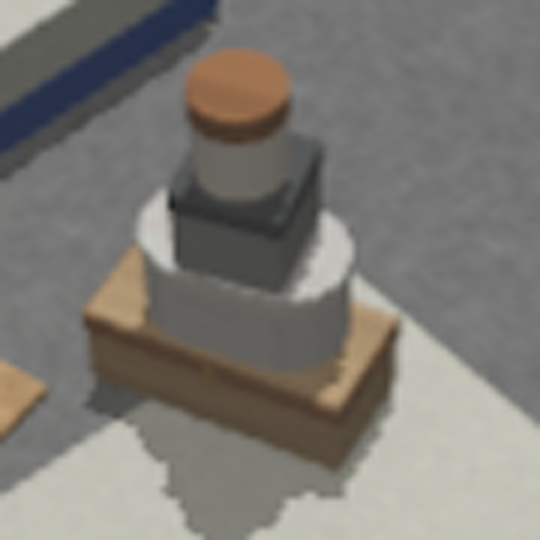

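View pics/top_stack.png

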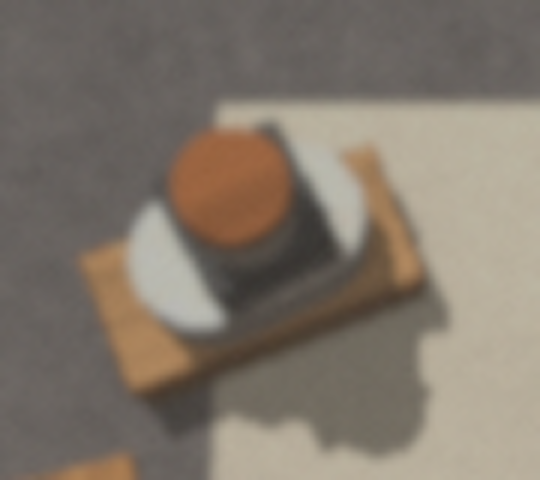

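```bash
cat > sk.py <<'E'
from h import *; import pickle
d=pickle.load(open("c0.pkl","rb"))
O={"side":(255,170),"top":(220,170)}
def P(n,z,*pts):
    q=np.array(pts,float)/6-.4+O[n]; return (toz(d[n],q,z)[:,:2]*1000).round(1).tolist()
print("jar",P("side",.184,(238,88)),P("top",.184,(231,187)))
print("tin",P("side",.138,(170,203),(290,222),(322,148)),P("top",.138,(222,305),(342,240),(272,123)))
print("box",P("side",.046,(84,318),(343,410),(399,320)),P("top",.046,(82,258),(134,394),(425,285),(372,150)))
E
python3 sk.py
```

```text
jar [[591.6, 182.7]] [[589.9, 186.8]]
tin [[558.2, 187.9], [587.3, 147.8], [624.2, 170.6]] [[557.1, 194.0], [581.0, 151.0], [624.5, 176.8]]
box [[539.2, 231.1], [588.6, 118.2], [639.9, 139.8]] [[593.5, 259.0], [539.0, 237.4], [582.4, 123.5], [637.3, 144.7]]
```

```bash
cat > ov.py <<'E'
from h import *; import pickle
d=pickle.load(open("c0.pkl","rb"))
dy={"side":-.0018,"top":.0018}
r=np.radians
def ov(tag,tub):
  for n,x,y,w,h,s in [("side",255,170,90,90,6),("top",220,170,90,80,6)]:
    S=[]
    for z in(.184,):S.append((shape("oval",.040,.040,.5907,.1847+dy[n],0,z),(255,0,0)))
    S.append((shape("rect",.05,.05,.591,.1824+dy[n],r(32),.138),(0,255,255)))
    S.append((shape("rect",.124,.058,.589,.1885+dy[n],r(112.3),.046),(0,255,0)))
    for z in(.092,.046):S.append((shape("oval",.092,.054,tub[0],tub[1]+dy[n],r(tub[2]),z),(255,0,255)))
    crop(d[n],x,y,w,h,s,f"pics/{n}_{tag}.png",S)
import sys
ov(sys.argv[1],[float(a) for a in sys.argv[2:5]])
a=cv2.imread(f"pics/side_{sys.argv[1]}.png")[:480];b=cv2.imread(f"pics/top_{sys.argv[1]}.png")
cv2.imwrite(f"pics/{sys.argv[1]}.png",cv2.resize(np.hstack([a,b]),(800,356)) if 0 else np.hstack([a[:,60:430],b[:,60:480]]))
E
python3 ov.py ov1 .590 .183 110
```

```text
(no output)
```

View pics/ov1.png

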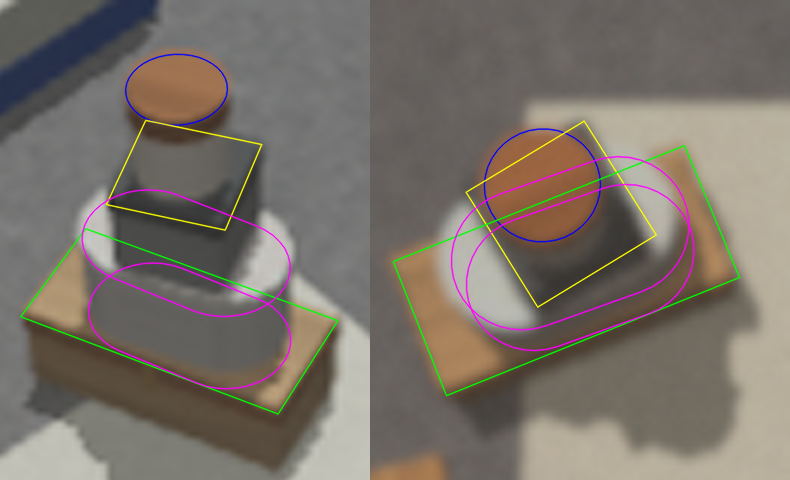

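The jar, tin and box outlines fit. The tub's outline needs turning a few degrees counter-clockwise.

```bash
python3 ov.py ov2 .592 .184 121
```

```text
(no output)
```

View pics/ov2.png

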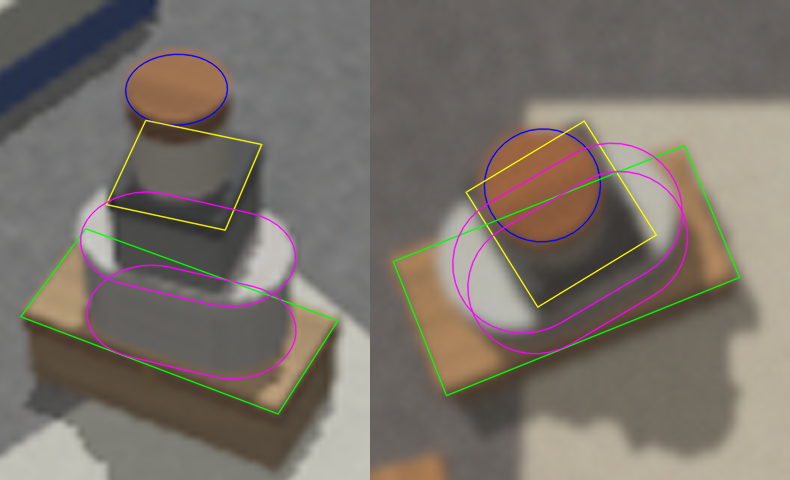

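```bash
python3 ov.py ov3 .590 .1870 119
```

```text
(no output)
```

View pics/ov3.png

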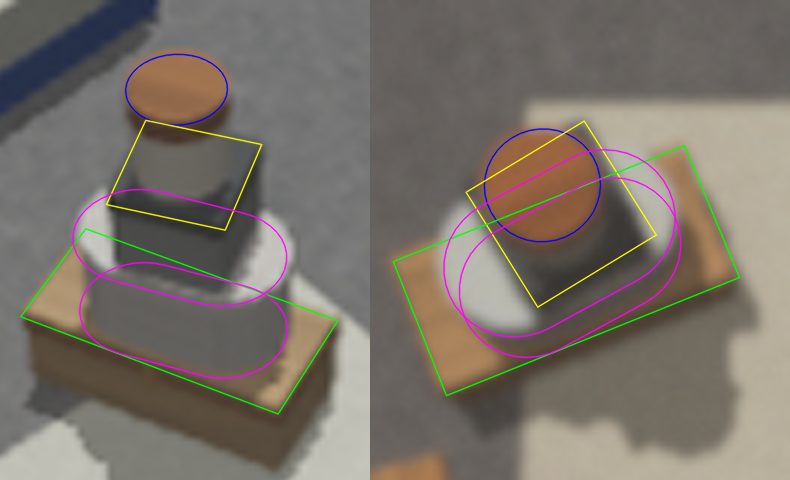

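```bash
cat > go.py <<'E'
import sys,numpy as np
from plant import r
from scipy.spatial.transform import Rotation as Ro
s=r.state(); p=np.array(s["ee_pos"]);R=np.array(s["orientation"])
U,_,V=np.linalg.svd(R);R=U@V
phi=np.degrees(np.arctan2(R[1,1],R[0,1]))
print("t",round(s["clock"],2),"pos",p.round(4),"phi",round(phi,2),"tilt",round(np.degrees(np.arccos(-R[2,2])),2),"gap",round(s["finger_gap"],3),"F",np.round(s["ft_force"],1),"q",np.round(s["q"],0))
for a in sys.argv[1:]:
    x,y,z,f=[float(v) for v in a.split(",")]
    f0=np.radians(f); Y=np.array([np.cos(f0),np.sin(f0),0]);Z=np.array([0,0,-1.]);X=np.cross(Y,Z)
    Rt=np.c_[X,Y,Z]; d=R.T@(np.array([x,y,z])-p)/.025; w=np.degrees(Ro.from_matrix(R.T@Rt).as_rotvec())
    print(a,"d",d.round(2),"w",w.round(1))
E
python3 go.py .5907,.1847,.230,32 .5907,.1847,.158,32
python3 - <<'E'
from h import *; import pickle
d=pickle.load(open("c0.pkl","rb"))
print("carton top", toz(d["top"],[[130,155],[182,153],[183,249],[133,252]],.065).round(3)[:,:2].tolist())
print("tumbler rim", toz(d["top"],[[344,178]],.095).round(3), toz(d["side"],[[371,239]],.095).round(3))
E
```

```text
t 0.1 pos [0.1576 0.4742 0.2449] phi 71.62 tilt 0.06 gap 1.003 F [-0.4  0.1  0.6] q [72. 12. -2. 76.  0. 90.]
.5907,.1847,.230,32 d [-20.09  -5.53   0.6 ] w [-0.1  0.  39.6]
.5907,.1847,.158,32 d [-20.09  -5.52   3.48] w [-0.1  0.  39.6]
carton top [[0.73, 0.505], [0.735, 0.381], [0.504, 0.369], [0.498, 0.484]]
tumbler rim [[ 0.665 -0.001  0.095]] [[ 0.665 -0.008  0.095]]
```

Emit:
carry_out(deltas=[{"dx": -1.4,"dy": -0.4,"dz": 0.05},{"dx": -2.9,"dy": -0.8,"dz": 0.1},{"dx": -4.4,"dy": -1.2,"dz": 0.1},{"dx": -5.9,"dy": -1.6,"dz": 0.15},{"dx": -7.4,"dy": -2.0,"dz": 0.2}], grip=0, squeeze=40)

```text
$.deltas[0]: bad value
```

```bash
python3 go.py .5907,.1847,.230,32
```

```text
t 0.1 pos [0.1576 0.4742 0.2449] phi 71.62 tilt 0.06 gap 1.003 F [-0.4  0.1  0.6] q [72. 12. -2. 76.  0. 90.]
.5907,.1847,.230,32 d [-20.09  -5.53   0.6 ] w [-0.1  0.  39.6]
```

Emit:
carry_out(deltas=[{"dx": -1.4,"dy": -0.4,"dz": 0.05,"wx": 0,"wy": 0,"wz": 0},{"dx": -2.9,"dy": -0.8,"dz": 0.1,"wx": 0,"wy": 0,"wz": 0},{"dx": -4.4,"dy": -1.2,"dz": 0.1,"wx": 0,"wy": 0,"wz": 0},{"dx": -5.9,"dy": -1.6,"dz": 0.15,"wx": 0,"wy": 0,"wz": 0},{"dx": -7.4,"dy": -2.0,"dz": 0.2,"wx": 0,"wy": 0,"wz": 0}], grip=0, squeeze=40)

```text
clock: 0.52
ee_pos: [0.3185, 0.3671, 0.2398]
orientation: [[-0.949, 0.315, -0.0], [0.315, 0.949, -0.001], [0.0, -0.001, -1.0]]
ft_force: [0.4, 0.3, -0.7]
finger_gap: 0.995
```

```bash
python3 go.py .5907,.1847,.230,32
```

```text
t 0.52 pos [0.3185 0.3671 0.2398] phi 71.65 tilt 0.07 gap 0.995 F [ 0.4  0.3 -0.7] q [49. 11. -5. 75. -0. 67.]
.5907,.1847,.230,32 d [-12.63  -3.5    0.39] w [-0.1  0.  39.6]
```

Emit:
carry_out(deltas=[{"dx": -1.4,"dy": -0.4,"dz": 0.05,"wx": 0,"wy": 0,"wz": 4},{"dx": -2.9,"dy": -0.8,"dz": 0.1,"wx": 0,"wy": 0,"wz": 8},{"dx": -4.4,"dy": -1.2,"dz": 0.1,"wx": 0,"wy": 0,"wz": 12},{"dx": -5.9,"dy": -1.6,"dz": 0.15,"wx": 0,"wy": 0,"wz": 16},{"dx": -7.4,"dy": -2.0,"dz": 0.2,"wx": 0,"wy": 0,"wz": 20}])

```text
clock: 0.93
ee_pos: [0.4796, 0.2598, 0.2346]
orientation: [[-0.782, 0.623, -0.001], [0.623, 0.782, -0.001], [-0.0, -0.001, -1.0]]
ft_force: [0.2, 1.4, -0.4]
finger_gap: 1.005
```

```bash
python3 go.py .5907,.1847,.230,32
```

```text
t 0.93 pos [0.4796 0.2598 0.2346] phi 51.44 tilt 0.08 gap 1.005 F [ 0.2  1.4 -0.4] q [28. 18.  4. 76. -0. 67.]
.5907,.1847,.230,32 d [-5.35  0.42  0.18] w [-0.1  0.  19.4]
```

Emit:
carry_out(deltas=[{"dx": -1.3,"dy": 0.1,"dz": 0.05,"wx": 0,"wy": 0,"wz": 5},{"dx": -2.7,"dy": 0.2,"dz": 0.1,"wx": 0,"wy": 0,"wz": 10},{"dx": -4.0,"dy": 0.3,"dz": 0.1,"wx": 0,"wy": 0,"wz": 15},{"dx": -5.35,"dy": 0.42,"dz": 0.15,"wx": 0,"wy": 0,"wz": 19.4},{"dx": -5.35,"dy": 0.42,"dz": 0.18,"wx": 0,"wy": 0,"wz": 19.4}])

```text
clock: 1.35
ee_pos: [0.5941, 0.1811, 0.2285]
orientation: [[-0.523, 0.852, -0.001], [0.852, 0.523, -0.003], [-0.001, -0.002, -1.0]]
ft_force: [1.1, -0.2, 0.7]
finger_gap: 1.003
```

```bash
python3 go.py .5907,.1847,.158,32; python3 - <<'E'
from plant import r,capture
import cv2,numpy as np
a=capture("side")["pixels"][100:340,200:460];b=capture("top")["pixels"][130:280,180:400]
a=cv2.resize(a,(390,360));b=cv2.resize(b,(410,280));
o=np.zeros((360,800,3),np.uint8);o[:,:390]=a;o[:280,390:]=b
cv2.imwrite("pics/abovejar.png",o[:,:,::-1])
E
```

```text
t 1.35 pos [0.5941 0.1811 0.2285] phi 31.54 tilt 0.16 gap 1.003 F [ 1.1 -0.2  0.7] q [17. 27. 17. 80. -0. 75.]
.5907,.1847,.158,32 d [ 0.2  -0.03  2.82] w [-0.1  0.1 -0.5]
```

View pics/abovejar.png

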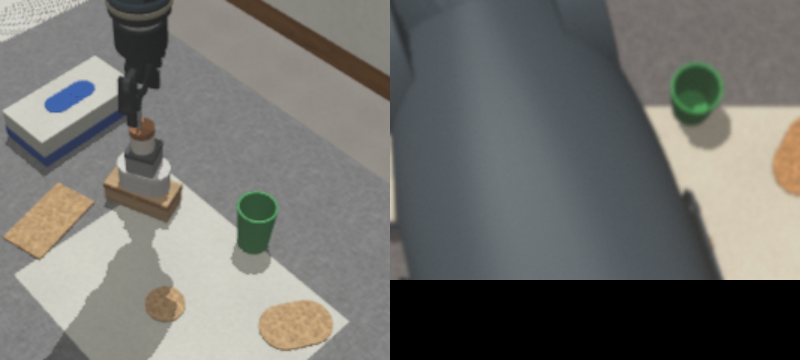

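The gripper stands open above the jar (composite, about (140,110)) and the stack is undisturbed. I'll descend and grip the jar.

Emit:
carry_out(deltas=[{"dx": 0.2,"dy": -0.03,"dz": 0.3,"wx": 0,"wy": 0,"wz": -0.5},{"dx": 0.2,"dy": -0.03,"dz": 0.8,"wx": 0,"wy": 0,"wz": -0.5},{"dx": 0.2,"dy": -0.03,"dz": 1.3,"wx": 0,"wy": 0,"wz": -0.5},{"dx": 0.2,"dy": -0.03,"dz": 1.7,"wx": 0,"wy": 0,"wz": -0.5},{"dx": 0.2,"dy": -0.03,"dz": 1.9,"wx": 0,"wy": 0,"wz": -0.5}])

```text
clock: 1.87
ee_pos: [0.5865, 0.1881, 0.1804]
orientation: [[-0.538, 0.843, -0.004], [0.843, 0.538, -0.002], [0.0, -0.004, -1.0]]
ft_force: [0.3, 0.6, -0.1]
finger_gap: 1.003
```

```bash
python3 go.py .5907,.1847,.158,32
```

```text
t 1.87 pos [0.5865 0.1881 0.1804] phi 32.55 tilt 0.24 gap 1.003 F [ 0.3  0.6 -0.1] q [18. 27. 10. 73. -0. 75.]
.5907,.1847,.158,32 d [-0.2   0.07  0.9 ] w [-0.2 -0.   0.6]
```

Emit:
carry_out(deltas=[{"dx": -0.15,"dy": 0.05,"dz": 0.3,"wx": 0,"wy": 0,"wz": 0.5},{"dx": -0.15,"dy": 0.05,"dz": 0.6,"wx": 0,"wy": 0,"wz": 0.5},{"dx": -0.15,"dy": 0.05,"dz": 0.9,"wx": 0,"wy": 0,"wz": 0.5},{"dx": -0.15,"dy": 0.05,"dz": 0.9,"wx": 0,"wy": 0,"wz": 0.5},{"dx": -0.15,"dy": 0.05,"dz": 0.9,"wx": 0,"wy": 0,"wz": 0.5}])

```text
clock: 2.28
ee_pos: [0.5893, 0.1855, 0.1576]
orientation: [[-0.531, 0.848, -0.004], [0.848, 0.531, -0.002], [0.001, -0.005, -1.0]]
ft_force: [0.3, 0.6, 0.2]
finger_gap: 1.001
```

```bash
python3 go.py .5907,.1847,.158,32
```

```text
t 2.28 pos [0.5893 0.1855 0.1576] phi 32.05 tilt 0.28 gap 1.001 F [0.3 0.6 0.2] q [17. 28.  8. 70. -0. 75.]
.5907,.1847,.158,32 d [-0.06  0.03 -0.02] w [-0.3 -0.   0.1]
```

Close enough, so I'll grip.

Emit:
carry_out(deltas=[{"dx": -0.05,"dy": 0.03,"dz": 0,"wx": -0.3,"wy": 0,"wz": 0},{"dx": -0.05,"dy": 0.03,"dz": 0,"wx": -0.3,"wy": 0,"wz": 0},{"dx": -0.05,"dy": 0.03,"dz": 0,"wx": -0.3,"wy": 0,"wz": 0},{"dx": -0.05,"dy": 0.03,"dz": 0,"wx": -0.3,"wy": 0,"wz": 0},{"dx": -0.05,"dy": 0.03,"dz": 0,"wx": -0.3,"wy": 0,"wz": 0}], grip=1, squeeze=30)

```text
clock: 2.7
ee_pos: [0.5909, 0.1849, 0.158]
orientation: [[-0.531, 0.847, 0.001], [0.847, 0.531, 0.001], [0.0, 0.001, -1.0]]
ft_force: [0.4, -0.6, 4.9]
finger_gap: 0.466
```

Emit:
carry_out(deltas=[{"dx": 0,"dy": 0,"dz": 0,"wx": 0,"wy": 0,"wz": 0},{"dx": 0,"dy": 0,"dz": 0,"wx": 0,"wy": 0,"wz": 0},{"dx": 0,"dy": 0,"dz": 0,"wx": 0,"wy": 0,"wz": 0}])

```text
clock: 2.95
ee_pos: [0.5909, 0.1849, 0.158]
orientation: [[-0.531, 0.847, 0.001], [0.847, 0.531, 0.001], [0.0, 0.001, -1.0]]
ft_force: [-0.1, 0.7, 1.8]
finger_gap: 0.463
```

```bash
python3 go.py .477,.0014,.2,32
```

```text
t 2.95 pos [0.5909 0.1849 0.158 ] phi 32.06 tilt 0.07 gap 0.463 F [-0.1  0.7  1.8] q [17. 28.  8. 70.  0. 75.]
.477,.0014,.2,32 d [-3.8  -7.75 -1.69] w [ 0.1 -0.   0.1]
```

Gap ×85 is 39 mm, so the jar is held. Lifting.

Emit:
carry_out(deltas=[{"dx": 0,"dy": 0,"dz": -0.3,"wx": 0,"wy": 0,"wz": 0},{"dx": 0,"dy": 0,"dz": -0.8,"wx": 0,"wy": 0,"wz": 0},{"dx": -0.2,"dy": -0.5,"dz": -1.2,"wx": 0,"wy": 0,"wz": 0},{"dx": -0.7,"dy": -1.5,"dz": -1.4,"wx": 0,"wy": 0,"wz": 0},{"dx": -1.2,"dy": -2.5,"dz": -1.5,"wx": 0,"wy": 0,"wz": 0}])

```text
clock: 3.37
ee_pos: [0.5537, 0.1262, 0.1964]
orientation: [[-0.532, 0.847, 0.002], [0.847, 0.532, 0.001], [0.0, 0.002, -1.0]]
ft_force: [0.1, -1.1, -0.8]
finger_gap: 0.46
```

```bash
python3 go.py .477,.0014,.15,32
```

```text
t 3.37 pos [0.5537 0.1262 0.1964] phi 32.13 tilt 0.12 gap 0.46 F [ 0.1 -1.1 -0.8] q [13. 21.  3. 72.  0. 71.]
.477,.0014,.15,32 d [-2.6  -5.26  1.84] w [ 0.1 -0.   0.1]
```

Emit:
carry_out(deltas=[{"dx": -0.6,"dy": -1.3,"dz": 0.2,"wx": 0,"wy": 0,"wz": 0},{"dx": -1.3,"dy": -2.6,"dz": 0.7,"wx": 0,"wy": 0,"wz": 0},{"dx": -2.0,"dy": -3.9,"dz": 1.2,"wx": 0,"wy": 0,"wz": 0},{"dx": -2.5,"dy": -5.0,"dz": 1.6,"wx": 0,"wy": 0,"wz": 0},{"dx": -2.6,"dy": -5.26,"dz": 1.8,"wx": 0,"wy": 0,"wz": 0}])

```text
clock: 3.78
ee_pos: [0.4741, -0.0016, 0.1505]
orientation: [[-0.53, 0.848, -0.0], [0.848, 0.53, 0.0], [0.0, -0.0, -1.0]]
ft_force: [0.7, -0.1, -0.9]
finger_gap: 0.464
```

Emit:
carry_out(deltas=[{"dx": 0,"dy": 0,"dz": 0,"wx": 0,"wy": 0,"wz": 0},{"dx": 0,"dy": 0,"dz": 0,"wx": 0,"wy": 0,"wz": 0}])

```text
clock: 3.95
ee_pos: [0.474, -0.0018, 0.151]
orientation: [[-0.529, 0.849, -0.0], [0.849, 0.529, 0.0], [0.0, -0.0, -1.0]]
ft_force: [0.6, 0.1, -1.0]
finger_gap: 0.461
```

```bash
python3 go.py .477,.0014,.025,32
```

```text
t 3.95 pos [ 0.474  -0.0018  0.151 ] phi 31.93 tilt 0.02 gap 0.461 F [ 0.6  0.1 -1. ] q [ -0.  11. -17.  62.   0.  58.]
.477,.0014,.025,32 d [0.05 0.17 5.04] w [-0.  -0.  -0.1]
```

Emit:
carry_out(deltas=[{"dx": 0.05,"dy": 0.17,"dz": 0.8,"wx": 0,"wy": 0,"wz": 0},{"dx": 0.05,"dy": 0.17,"dz": 1.8,"wx": 0,"wy": 0,"wz": 0},{"dx": 0.05,"dy": 0.17,"dz": 2.8,"wx": 0,"wy": 0,"wz": 0},{"dx": 0.05,"dy": 0.17,"dz": 3.5,"wx": 0,"wy": 0,"wz": 0},{"dx": 0.05,"dy": 0.17,"dz": 3.9,"wx": 0,"wy": 0,"wz": 0}])

```text
clock: 4.37
ee_pos: [0.4771, 0.0026, 0.052]
orientation: [[-0.53, 0.848, -0.002], [0.848, 0.53, 0.0], [0.001, -0.001, -1.0]]
ft_force: [-0.1, 0.3, -2.2]
finger_gap: 0.462
```

Emit:
carry_out(deltas=[{"dx": 0,"dy": 0,"dz": 0.1,"wx": 0,"wy": 0,"wz": 0},{"dx": 0,"dy": 0,"dz": 0.2,"wx": 0,"wy": 0,"wz": 0},{"dx": 0,"dy": 0,"dz": 0.4,"wx": 0,"wy": 0,"wz": 0},{"dx": 0,"dy": 0,"dz": 0.5,"wx": 0,"wy": 0,"wz": 0},{"dx": 0,"dy": 0,"dz": 0.5,"wx": 0,"wy": 0,"wz": 0}])

```text
clock: 4.78
ee_pos: [0.4773, 0.0027, 0.0397]
orientation: [[-0.53, 0.848, -0.001], [0.848, 0.53, 0.001], [0.001, -0.001, -1.0]]
ft_force: [0.4, -0.7, -1.3]
finger_gap: 0.46
```

```bash
python3 go.py .477,.0014,.025,32;  python3 - <<'E'
from plant import r,capture
import cv2,numpy as np
a=capture("side")["pixels"][230:350,230:390]
cv2.imwrite("pics/jardown.png",cv2.resize(a,None,fx=4,fy=4)[:,:,::-1])
E
```

```text
t 4.78 pos [0.4773 0.0027 0.0397] phi 32.01 tilt 0.07 gap 0.46 F [ 0.4 -0.7 -1.3] q [  0.  18. -26.  46.   0.  58.]
.477,.0014,.025,32 d [-0.04 -0.04  0.59] w [-0.  -0.1  0. ]
```

View pics/jardown.png

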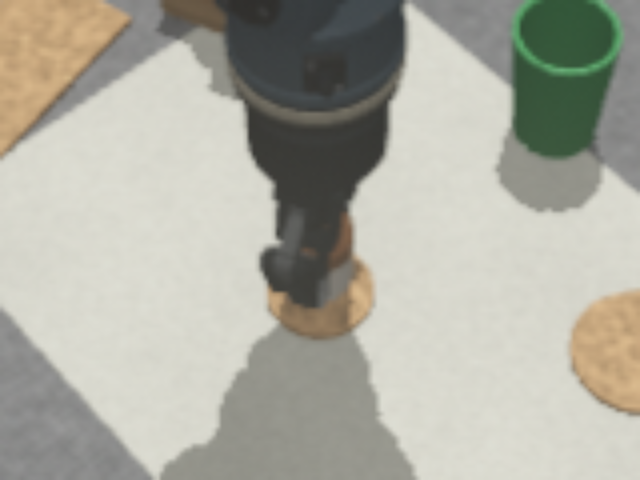

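The jar is about 15 mm above the round stand (crop ~(330,290)). I'll lower it to contact.

Emit:
carry_out(deltas=[{"dx": -0.04,"dy": -0.04,"dz": 0.15,"wx": 0,"wy": 0,"wz": 0},{"dx": -0.04,"dy": -0.04,"dz": 0.3,"wx": 0,"wy": 0,"wz": 0},{"dx": -0.04,"dy": -0.04,"dz": 0.45,"wx": 0,"wy": 0,"wz": 0},{"dx": -0.04,"dy": -0.04,"dz": 0.53,"wx": 0,"wy": 0,"wz": 0},{"dx": -0.04,"dy": -0.04,"dz": 0.56,"wx": 0,"wy": 0,"wz": 0}])

```text
clock: 5.25
ee_pos: [0.4767, 0.0012, 0.0254]
orientation: [[-0.53, 0.848, -0.002], [0.848, 0.53, 0.001], [0.001, -0.001, -1.0]]
ft_force: [0.4, 0.2, -1.4]
finger_gap: 0.462
```

Emit:
carry_out(deltas=[{"dx": 0,"dy": 0,"dz": 0.02,"wx": 0,"wy": 0,"wz": 0},{"dx": 0,"dy": 0,"dz": 0.04,"wx": 0,"wy": 0,"wz": 0},{"dx": 0,"dy": 0,"dz": 0.04,"wx": 0,"wy": 0,"wz": 0}])

```text
clock: 5.5
ee_pos: [0.4768, 0.0012, 0.0249]
orientation: [[-0.53, 0.848, -0.001], [0.848, 0.53, 0.0], [0.001, -0.001, -1.0]]
ft_force: [-3.8, -0.4, 10.2]
finger_gap: 0.46
```

There is contact (10 N). I'll release and lift.

Emit:
carry_out(deltas=[{"dx": 0,"dy": 0,"dz": 0,"wx": 0,"wy": 0,"wz": 0},{"dx": 0,"dy": 0,"dz": 0,"wx": 0,"wy": 0,"wz": 0},{"dx": 0,"dy": 0,"dz": 0,"wx": 0,"wy": 0,"wz": 0},{"dx": 0,"dy": 0,"dz": 0,"wx": 0,"wy": 0,"wz": 0},{"dx": 0,"dy": 0,"dz": 0,"wx": 0,"wy": 0,"wz": 0}], grip=0)

```text
clock: 5.92
ee_pos: [0.4768, 0.0012, 0.0249]
orientation: [[-0.53, 0.848, -0.001], [0.848, 0.53, 0.0], [0.001, -0.001, -1.0]]
ft_force: [-0.5, 0.1, 0.3]
finger_gap: 0.999
```

Emit:
carry_out(deltas=[{"dx": 0,"dy": 0,"dz": -0.6,"wx": 0,"wy": 0,"wz": 0},{"dx": 0,"dy": 0,"dz": -2.0,"wx": 0,"wy": 0,"wz": 0},{"dx": 0,"dy": 0,"dz": -3.5,"wx": 0,"wy": 0,"wz": 0},{"dx": 0,"dy": 0,"dz": -5,"wx": 0,"wy": 0,"wz": 0},{"dx": 0,"dy": 0,"dz": -6.5,"wx": 0,"wy": 0,"wz": 0}])

```text
clock: 6.33
ee_pos: [0.4765, 0.0011, 0.1892]
orientation: [[-0.53, 0.848, -0.002], [0.848, 0.53, 0.0], [0.001, -0.001, -1.0]]
ft_force: [1.4, -0.7, -0.3]
finger_gap: 0.995
```

```bash
python3 go.py .591,.1824,.19,32
```

```text
t 6.33 pos [0.4765 0.0011 0.1892] phi 32.01 tilt 0.1 gap 0.995 F [ 1.4 -0.7 -0.3] q [  0.  11. -12.  67.   0.  58.]
.591,.1824,.19,32 d [ 3.72  7.73 -0.04] w [-0.1 -0.1  0. ]
```

```bash
cat > snap.py <<'E'
import sys,pickle
from plant import capture
d={n:capture(n) for n in("side","top")}
pickle.dump(d,open(sys.argv[1],"wb"))
E
cat > ov.py <<'E'
# usage: pkl tag kind:L:W:x:y:deg:z ...
from h import *; import pickle,sys
d=pickle.load(open(sys.argv[1],"rb")); dy={"side":-.0018,"top":.0018}
cols=[(0,255,255),(255,0,255),(0,255,0),(255,0,0)]
B={"side":(255,170),"top":(220,170)}
if len(sys.argv)>3 and sys.argv[3].startswith("@"):
    v=[int(a) for a in sys.argv.pop(3)[1:].split(",")]; B={"side":v[:2],"top":v[2:]}
o=[]
for n in B:
    S=[]
    for i,a in enumerate(sys.argv[3:]):
        k,*v=a.split(":");L,W,x,y,t,z=[float(b)/1000 for b in v]
        S.append((shape(k,L,W,x,y+dy[n],np.radians(t*1000),z),cols[i%4]))
    crop(d[n],*B[n],80,85,5,"/tmp/o.png",S); o.append(cv2.imread("/tmp/o.png"))
cv2.imwrite(f"pics/{sys.argv[2]}.png",np.hstack(o))
E
python3 snap.py c1.pkl; python3 ov.py c1.pkl s2 rect:50:50:591:182.4:32:138 oval:92:54:593:186:118:92 rect:124:58:589:188.5:112.3:46
```

```text
(no output)
```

View pics/s2.png

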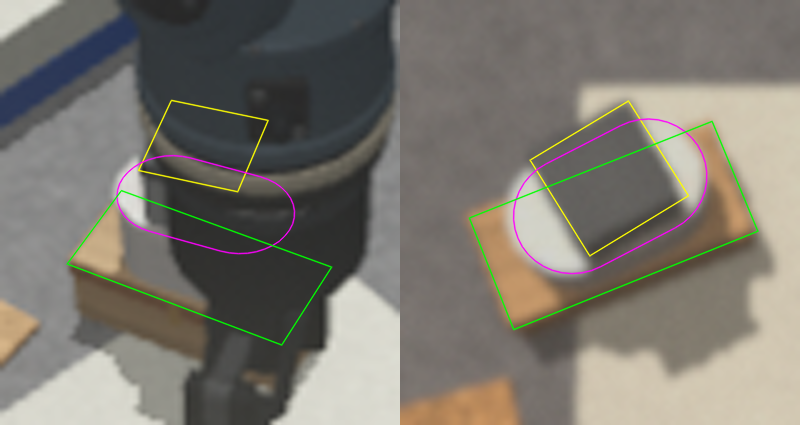

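In the top view the tin overlay fits (tin at ~(610,180) in the right half) and the tub's too, to about 1 mm. Going to the tin.

Emit:
carry_out(deltas=[{"dx": 0.7,"dy": 1.5,"dz": 0,"wx": 0,"wy": 0,"wz": 0},{"dx": 1.5,"dy": 3.1,"dz": 0,"wx": 0,"wy": 0,"wz": 0},{"dx": 2.3,"dy": 4.7,"dz": 0,"wx": 0,"wy": 0,"wz": 0},{"dx": 3.0,"dy": 6.2,"dz": 0,"wx": 0,"wy": 0,"wz": 0},{"dx": 3.5,"dy": 7.3,"dz": 0,"wx": 0,"wy": 0,"wz": 0}])

```text
clock: 6.85
ee_pos: [0.5887, 0.1743, 0.1932]
orientation: [[-0.53, 0.848, 0.007], [0.848, 0.53, 0.001], [-0.003, 0.006, -1.0]]
ft_force: [0.8, -0.4, 0.5]
finger_gap: 1.002
```

Emit:
carry_out(deltas=[{"dx": 0,"dy": 0,"dz": 0,"wx": 0,"wy": 0,"wz": 0},{"dx": 0,"dy": 0,"dz": 0,"wx": 0,"wy": 0,"wz": 0}])

```text
clock: 7.02
ee_pos: [0.5889, 0.176, 0.1918]
orientation: [[-0.532, 0.847, 0.005], [0.847, 0.532, 0.0], [-0.003, 0.004, -1.0]]
ft_force: [-0.8, 0.1, 0.4]
finger_gap: 1.0
```

```bash
python3 go.py .591,.1824,.112,32
```

```text
t 7.02 pos [0.5889 0.176  0.1918] phi 32.17 tilt 0.29 gap 1.0 F [-0.8  0.1  0.4] q [17. 26. 10. 74. -0. 75.]
.591,.1824,.112,32 d [0.18 0.19 3.19] w [0.3 0.1 0.2]
```

Emit:
carry_out(deltas=[{"dx": 0.18,"dy": 0.19,"dz": 0.4,"wx": 0.3,"wy": 0.1,"wz": 0.2},{"dx": 0.18,"dy": 0.19,"dz": 1.0,"wx": 0.3,"wy": 0.1,"wz": 0.2},{"dx": 0.18,"dy": 0.19,"dz": 1.7,"wx": 0.3,"wy": 0.1,"wz": 0.2},{"dx": 0.18,"dy": 0.19,"dz": 2.3,"wx": 0.3,"wy": 0.1,"wz": 0.2},{"dx": 0.18,"dy": 0.19,"dz": 2.7,"wx": 0.3,"wy": 0.1,"wz": 0.2}])

```text
clock: 7.43
ee_pos: [0.5898, 0.1812, 0.1223]
orientation: [[-0.528, 0.849, -0.002], [0.849, 0.528, -0.002], [-0.0, -0.003, -1.0]]
ft_force: [-0.6, -0.3, -0.8]
finger_gap: 1.002
```

```bash
python3 go.py .591,.1824,.112,32
```

```text
t 7.43 pos [0.5898 0.1812 0.1223] phi 31.89 tilt 0.17 gap 1.002 F [-0.6 -0.3 -0.8] q [17. 29.  4. 65. -0. 75.]
.591,.1824,.112,32 d [0.02 0.07 0.41] w [-0.2  0.  -0.1]
```

Emit:
carry_out(deltas=[{"dx": 0.02,"dy": 0.07,"dz": 0.15,"wx": 0,"wy": 0,"wz": 0},{"dx": 0.02,"dy": 0.07,"dz": 0.3,"wx": 0,"wy": 0,"wz": 0},{"dx": 0.02,"dy": 0.07,"dz": 0.4,"wx": 0,"wy": 0,"wz": 0},{"dx": 0.02,"dy": 0.07,"dz": 0.4,"wx": 0,"wy": 0,"wz": 0}])

```text
clock: 7.77
ee_pos: [0.591, 0.1824, 0.1124]
orientation: [[-0.528, 0.849, -0.002], [0.849, 0.528, -0.002], [-0.0, -0.003, -1.0]]
ft_force: [-0.2, 0.8, -0.0]
finger_gap: 0.998
```

Emit:
carry_out(deltas=[{"dx": 0,"dy": 0,"dz": 0,"wx": 0,"wy": 0,"wz": 0},{"dx": 0,"dy": 0,"dz": 0,"wx": 0,"wy": 0,"wz": 0},{"dx": 0,"dy": 0,"dz": 0,"wx": 0,"wy": 0,"wz": 0},{"dx": 0,"dy": 0,"dz": 0,"wx": 0,"wy": 0,"wz": 0},{"dx": 0,"dy": 0,"dz": 0,"wx": 0,"wy": 0,"wz": 0}], grip=1)

```text
clock: 8.18
ee_pos: [0.5914, 0.1825, 0.113]
orientation: [[-0.528, 0.849, -0.001], [0.849, 0.528, -0.001], [-0.001, -0.002, -1.0]]
ft_force: [-0.2, 0.2, 6.3]
finger_gap: 0.583
```

Emit:
carry_out(deltas=[{"dx": 0,"dy": 0,"dz": 0,"wx": 0,"wy": 0,"wz": 0},{"dx": 0,"dy": 0,"dz": 0,"wx": 0,"wy": 0,"wz": 0}])

```text
clock: 8.35
ee_pos: [0.5914, 0.1826, 0.1131]
orientation: [[-0.528, 0.849, -0.001], [0.849, 0.528, -0.001], [-0.001, -0.002, -1.0]]
ft_force: [0.5, 0.7, -1.4]
finger_gap: 0.581
```

```bash
python3 go.py .4347,-.2593,.112,36
```

```text
t 8.35 pos [0.5914 0.1826 0.1131] phi 31.88 tilt 0.1 gap 0.581 F [ 0.5  0.7 -1.4] q [17. 29.  3. 64. -0. 75.]
.4347,-.2593,.112,36 d [-11.7  -14.66   0.07] w [-0.1  0.  -4.1]
```

Tin held (49 mm). Lift and carry.

Emit:
carry_out(deltas=[{"dx": 0,"dy": 0,"dz": -0.4,"wx": 0,"wy": 0,"wz": 0},{"dx": 0,"dy": 0,"dz": -1.0,"wx": 0,"wy": 0,"wz": 0},{"dx": -0.5,"dy": -0.6,"dz": -1.5,"wx": 0,"wy": 0,"wz": 0},{"dx": -1.4,"dy": -1.7,"dz": -1.8,"wx": 0,"wy": 0,"wz": -1},{"dx": -2.3,"dy": -2.9,"dz": -2.0,"wx": 0,"wy": 0,"wz": -2}])

```text
clock: 8.77
ee_pos: [0.5605, 0.0954, 0.1646]
orientation: [[-0.56, 0.829, 0.0], [0.829, 0.56, -0.001], [-0.001, -0.0, -1.0]]
ft_force: [0.4, -2.0, -1.0]
finger_gap: 0.581
```

```bash
python3 go.py .4347,-.2593,.16,36
```

```text
t 8.77 pos [0.5605 0.0954 0.1646] phi 34.03 tilt 0.07 gap 0.581 F [ 0.4 -2.  -1. ] q [10. 22. -1. 67. -0. 66.]
.4347,-.2593,.16,36 d [ -8.94 -12.11   0.2 ] w [-0.   0.1 -2. ]
```

Emit:
carry_out(deltas=[{"dx": -0.9,"dy": -1.2,"dz": 0,"wx": 0,"wy": 0,"wz": 0},{"dx": -1.8,"dy": -2.4,"dz": 0,"wx": 0,"wy": 0,"wz": 0},{"dx": -2.7,"dy": -3.6,"dz": 0,"wx": 0,"wy": 0,"wz": -1},{"dx": -3.6,"dy": -4.8,"dz": 0,"wx": 0,"wy": 0,"wz": -1},{"dx": -4.5,"dy": -6.0,"dz": 0,"wx": 0,"wy": 0,"wz": -2}])

```text
clock: 9.18
ee_pos: [0.4983, -0.0832, 0.1655]
orientation: [[-0.588, 0.809, 0.001], [0.809, 0.588, -0.001], [-0.002, 0.0, -1.0]]
ft_force: [0.2, -1.3, -1.6]
finger_gap: 0.581
```

Emit:
carry_out(deltas=[{"dx": -0.9,"dy": -1.2,"dz": 0,"wx": 0,"wy": 0,"wz": 0},{"dx": -1.8,"dy": -2.4,"dz": 0,"wx": 0,"wy": 0,"wz": 0},{"dx": -2.7,"dy": -3.6,"dz": 0,"wx": 0,"wy": 0,"wz": 0},{"dx": -3.5,"dy": -4.8,"dz": 0,"wx": 0,"wy": 0,"wz": 0},{"dx": -4.0,"dy": -5.5,"dz": 0,"wx": 0,"wy": 0,"wz": 0}])

```text
clock: 9.6
ee_pos: [0.4445, -0.2478, 0.1665]
orientation: [[-0.587, 0.81, 0.001], [0.81, 0.587, -0.002], [-0.002, -0.0, -1.0]]
ft_force: [1.1, 1.2, -1.5]
finger_gap: 0.58
```

Emit:
carry_out(deltas=[{"dx": 0,"dy": 0,"dz": 0.2,"wx": 0,"wy": 0,"wz": 0},{"dx": 0,"dy": 0,"dz": 0.5,"wx": 0,"wy": 0,"wz": 0},{"dx": 0,"dy": 0,"dz": 0.8,"wx": 0,"wy": 0,"wz": 0},{"dx": 0,"dy": 0,"dz": 0.8,"wx": 0,"wy": 0,"wz": 0}])

```text
clock: 9.93
ee_pos: [0.4442, -0.2466, 0.1449]
orientation: [[-0.588, 0.809, -0.001], [0.809, 0.588, -0.001], [-0.0, -0.001, -1.0]]
ft_force: [-0.3, -0.0, -1.6]
finger_gap: 0.58
```

```bash
python3 go.py .4347,-.2593,.026,36
```

```text
t 9.93 pos [ 0.4442 -0.2466  0.1449] phi 36.0 tilt 0.06 gap 0.58 F [-0.3 -0.  -1.6] q [-29.  15. -12.  62.  -0.  25.]
.4347,-.2593,.026,36 d [-0.19 -0.6   4.76] w [-0.1  0.  -0. ]
```

Emit:
carry_out(deltas=[{"dx": -0.1,"dy": -0.3,"dz": 0.7,"wx": 0,"wy": 0,"wz": 0},{"dx": -0.19,"dy": -0.6,"dz": 1.7,"wx": 0,"wy": 0,"wz": 0},{"dx": -0.19,"dy": -0.6,"dz": 2.7,"wx": 0,"wy": 0,"wz": 0},{"dx": -0.19,"dy": -0.6,"dz": 3.5,"wx": 0,"wy": 0,"wz": 0},{"dx": -0.19,"dy": -0.6,"dz": 3.9,"wx": 0,"wy": 0,"wz": 0}])

```text
clock: 10.35
ee_pos: [0.4339, -0.2577, 0.0451]
orientation: [[-0.589, 0.808, -0.003], [0.808, 0.589, 0.001], [0.003, -0.002, -1.0]]
ft_force: [-0.7, 0.6, -1.0]
finger_gap: 0.582
```

Emit:
carry_out(deltas=[{"dx": 0,"dy": 0,"dz": 0.1,"wx": 0,"wy": 0,"wz": 0},{"dx": 0,"dy": 0,"dz": 0.2,"wx": 0,"wy": 0,"wz": 0},{"dx": 0,"dy": 0,"dz": 0.2,"wx": 0,"wy": 0,"wz": 0}])

```text
clock: 10.6
ee_pos: [0.4344, -0.2573, 0.0405]
orientation: [[-0.59, 0.808, -0.003], [0.808, 0.59, 0.001], [0.002, -0.002, -1.0]]
ft_force: [-0.1, -0.7, -1.6]
finger_gap: 0.582
```

```bash
python3 go.py .4347,-.2593,.026,36
```

```text
t 10.6 pos [ 0.4344 -0.2573  0.0405] phi 36.13 tilt 0.18 gap 0.582 F [-0.1 -0.7 -1.6] q [-31.  21. -22.  48.  -0.  23.]
.4347,-.2593,.026,36 d [-0.07 -0.03  0.58] w [-0.1 -0.1  0.1]
```

Emit:
carry_out(deltas=[{"dx": -0.07,"dy": -0.03,"dz": 0.15,"wx": 0,"wy": 0,"wz": 0},{"dx": -0.07,"dy": -0.03,"dz": 0.3,"wx": 0,"wy": 0,"wz": 0},{"dx": -0.07,"dy": -0.03,"dz": 0.45,"wx": 0,"wy": 0,"wz": 0},{"dx": -0.07,"dy": -0.03,"dz": 0.53,"wx": 0,"wy": 0,"wz": 0},{"dx": -0.07,"dy": -0.03,"dz": 0.57,"wx": 0,"wy": 0,"wz": 0}])

```text
clock: 11.02
ee_pos: [0.4346, -0.2591, 0.026]
orientation: [[-0.59, 0.808, -0.003], [0.808, 0.59, 0.001], [0.003, -0.002, -1.0]]
ft_force: [-4.3, 3.3, 13.1]
finger_gap: 0.584
```

Emit:
carry_out(deltas=[{"dx": 0,"dy": 0,"dz": 0.02,"wx": 0,"wy": 0,"wz": 0},{"dx": 0,"dy": 0,"dz": 0.04,"wx": 0,"wy": 0,"wz": 0},{"dx": 0,"dy": 0,"dz": 0.04,"wx": 0,"wy": 0,"wz": 0}])

```text
clock: 11.27
ee_pos: [0.4346, -0.2592, 0.026]
orientation: [[-0.589, 0.808, -0.003], [0.808, 0.589, 0.001], [0.002, -0.002, -1.0]]
ft_force: [-6.9, 5.7, 21.4]
finger_gap: 0.581
```

Emit:
carry_out(deltas=[{"dx": 0,"dy": 0,"dz": 0,"wx": 0,"wy": 0,"wz": 0},{"dx": 0,"dy": 0,"dz": 0,"wx": 0,"wy": 0,"wz": 0},{"dx": 0,"dy": 0,"dz": 0,"wx": 0,"wy": 0,"wz": 0},{"dx": 0,"dy": 0,"dz": 0,"wx": 0,"wy": 0,"wz": 0},{"dx": 0,"dy": 0,"dz": 0,"wx": 0,"wy": 0,"wz": 0}], grip=0)

```text
clock: 11.68
ee_pos: [0.4346, -0.2591, 0.0259]
orientation: [[-0.589, 0.808, -0.003], [0.808, 0.589, 0.001], [0.002, -0.002, -1.0]]
ft_force: [-0.3, -0.4, -0.8]
finger_gap: 1.0
```

Emit:
carry_out(deltas=[{"dx": 0,"dy": 0,"dz": -0.6,"wx": 0,"wy": 0,"wz": 0},{"dx": 0,"dy": 0,"dz": -2.0,"wx": 0,"wy": 0,"wz": 0},{"dx": 0,"dy": 0,"dz": -3.5,"wx": 0,"wy": 0,"wz": 0},{"dx": 0,"dy": 0,"dz": -5,"wx": 0,"wy": 0,"wz": 0},{"dx": 0,"dy": 0,"dz": -5.6,"wx": 0,"wy": 0,"wz": 0}])

```text
clock: 12.1
ee_pos: [0.4362, -0.26, 0.1705]
orientation: [[-0.589, 0.808, 0.001], [0.808, 0.589, -0.002], [-0.002, 0.0, -1.0]]
ft_force: [1.0, -0.1, -0.5]
finger_gap: 1.0
```

```bash
python3 go.py .593,.186,.16,28; python3 snap.py c2.pkl; python3 ov.py c2.pkl s3 oval:92:54:593:186:118:92 oval:92:54:593:186:118:46 rect:124:58:589:188.5:112.3:46; python3 ov.py c2.pkl s4 @290,255,300,220  oval:40:40:477:1.4:0:51
```

```text
t 12.1 pos [ 0.4362 -0.26    0.1705] phi 36.12 tilt 0.13 gap 1.0 F [ 1.  -0.1 -0.5] q [-31.  14. -10.  65.  -0.  23.]
.593,.186,.16,28 d [10.72 15.58  0.4 ] w [0.  0.1 8.1]
```

View pics/s3.png

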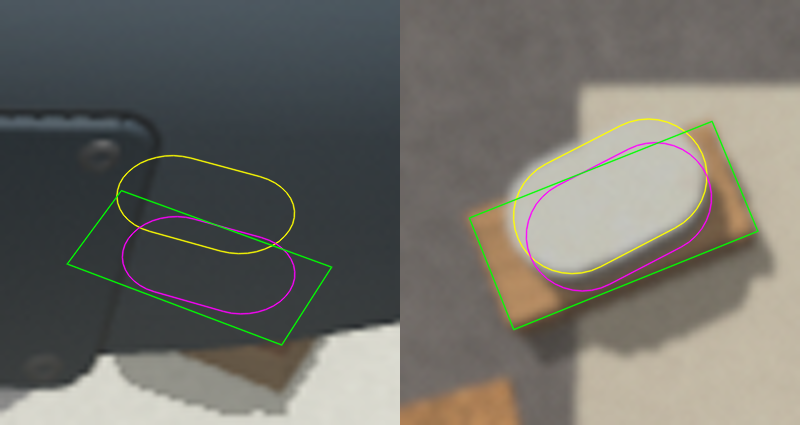

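View pics/s4.png

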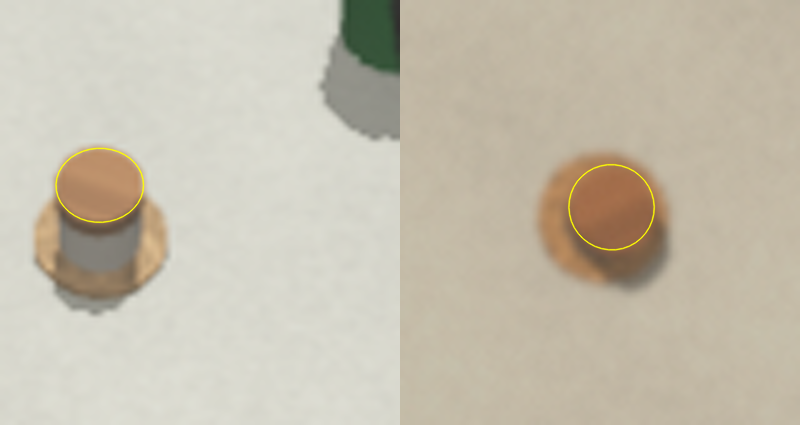

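Jar: overlay on the lid fits in both views, standing inside the round stand. The tub's lid needs a refit in angle, so I'll segment it in the top view.

```bash
python3 - <<'E'
from h import *; import pickle
c=pickle.load(open("c2.pkl","rb"))["top"]
im=cv2.resize(c["pixels"][190:235,232:285],None,fx=8,fy=8,interpolation=cv2.INTER_CUBIC)
hsv=cv2.cvtColor(im,cv2.COLOR_RGB2HSV)
m=cv2.inRange(hsv,(0,0,150),(180,27,255))
m=cv2.morphologyEx(m,cv2.MORPH_OPEN,np.ones((15,15)))
cs,_=cv2.findContours(m,cv2.RETR_EXTERNAL,cv2.CHAIN_APPROX_NONE); k=max(cs,key=cv2.contourArea)
px=(k.reshape(-1,2)+.5)/8-.5+[232,190]
p=(toz(c,px,.092)[:,:2]*1000).astype(np.float32)
M=cv2.moments(p.reshape(-1,1,2)); print("cen",M['m10']/M['m00'],M['m01']/M['m00']-1.8,"ax",np.degrees(.5*np.arctan2(2*M['mu11'],M['mu20']-M['mu02'])),cv2.minAreaRect(p))
cv2.drawContours(im,[k],-1,(255,0,0),1); cv2.imwrite("pics/tubseg.png",im[:,:,::-1])
E
```

```text
cen 593.3174529718673 188.08313610445515 ax -63.27673291489798 ((593.6619262695312, 190.3209228515625), (58.07994079589844, 89.83815002441406), 28.189029693603516)
```

View pics/tubseg.png

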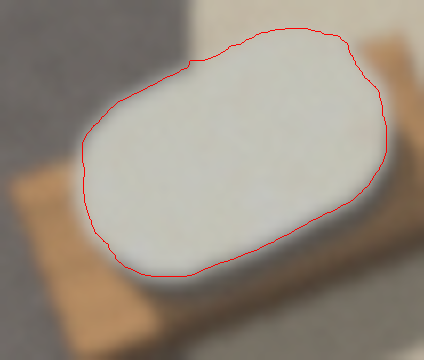

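```bash
python3 ov.py c2.pkl s5 oval:92:54:592:187:115.5:92
```

```text
(no output)
```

View pics/s5.png

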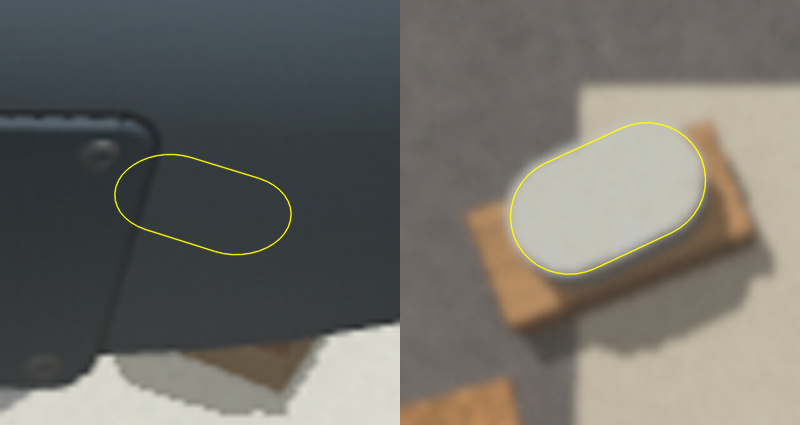

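Fit is right: tub at (592,187), 115.5°. Move above it.

Emit:
carry_out(deltas=[{"dx": 0.8,"dy": 1.2,"dz": 0,"wx": 0,"wy": 0,"wz": 0},{"dx": 1.6,"dy": 2.4,"dz": 0,"wx": 0,"wy": 0,"wz": 0},{"dx": 2.5,"dy": 3.6,"dz": 0,"wx": 0,"wy": 0,"wz": 0},{"dx": 3.3,"dy": 4.8,"dz": 0,"wx": 0,"wy": 0,"wz": 0},{"dx": 4.2,"dy": 6.1,"dz": 0,"wx": 0,"wy": 0,"wz": 0}])

```text
clock: 12.62
ee_pos: [0.4976, -0.0841, 0.168]
orientation: [[-0.589, 0.808, 0.001], [0.808, 0.589, -0.002], [-0.002, -0.001, -1.0]]
ft_force: [0.4, -1.2, -0.2]
finger_gap: 1.002
```

Emit:
carry_out(deltas=[{"dx": 0.8,"dy": 1.2,"dz": 0,"wx": 0,"wy": 0,"wz": 1},{"dx": 1.6,"dy": 2.4,"dz": 0,"wx": 0,"wy": 0,"wz": 3},{"dx": 2.5,"dy": 3.6,"dz": 0,"wx": 0,"wy": 0,"wz": 5},{"dx": 3.3,"dy": 4.8,"dz": 0,"wx": 0,"wy": 0,"wz": 7},{"dx": 4.2,"dy": 6.1,"dz": 0,"wx": 0,"wy": 0,"wz": 9}])

```text
clock: 13.03
ee_pos: [0.5588, 0.0922, 0.1667]
orientation: [[-0.453, 0.891, -0.001], [0.891, 0.453, -0.002], [-0.002, -0.002, -1.0]]
ft_force: [0.3, -1.2, -0.4]
finger_gap: 1.0
```

```bash
python3 go.py .592,.187,.14,25.5
```

```text
t 13.03 pos [0.5588 0.0922 0.1667] phi 26.97 tilt 0.13 gap 1.0 F [ 0.3 -1.2 -0.4] q [ 9. 21. -1. 68. -0. 72.]
.592,.187,.14,25.5 d [2.78 2.91 1.06] w [-0.1  0.1  1.5]
```

Emit:
carry_out(deltas=[{"dx": 0.8,"dy": 0.8,"dz": 0,"wx": 0,"wy": 0,"wz": 1},{"dx": 1.6,"dy": 1.7,"dz": 0.2,"wx": 0,"wy": 0,"wz": 1.5},{"dx": 2.4,"dy": 2.5,"dz": 0.5,"wx": 0,"wy": 0,"wz": 1.5},{"dx": 2.75,"dy": 2.9,"dz": 0.8,"wx": 0,"wy": 0,"wz": 1.5},{"dx": 2.75,"dy": 2.9,"dz": 1.0,"wx": 0,"wy": 0,"wz": 1.5}])

```text
clock: 13.45
ee_pos: [0.5921, 0.1885, 0.1392]
orientation: [[-0.432, 0.902, -0.003], [0.902, 0.432, -0.002], [-0.001, -0.003, -1.0]]
ft_force: [1.0, -0.2, -1.3]
finger_gap: 1.001
```

Emit:
carry_out(deltas=[{"dx": 0,"dy": 0,"dz": 0.4,"wx": 0,"wy": 0,"wz": 0},{"dx": 0,"dy": 0,"dz": 0.8,"wx": 0,"wy": 0,"wz": 0},{"dx": 0,"dy": 0,"dz": 1.2,"wx": 0,"wy": 0,"wz": 0},{"dx": 0,"dy": 0,"dz": 1.5,"wx": 0,"wy": 0,"wz": 0},{"dx": 0,"dy": 0,"dz": 1.6,"wx": 0,"wy": 0,"wz": 0}])

```text
clock: 13.87
ee_pos: [0.5913, 0.1874, 0.0977]
orientation: [[-0.431, 0.902, -0.004], [0.902, 0.431, -0.003], [-0.001, -0.005, -1.0]]
ft_force: [0.1, -0.8, -1.2]
finger_gap: 0.997
```

```bash
python3 go.py .592,.187,.067,25.5
```

```text
t 13.87 pos [0.5913 0.1874 0.0977] phi 25.56 tilt 0.3 gap 0.997 F [ 0.1 -0.8 -1.2] q [18. 30.  2. 62. -0. 82.]
.592,.187,.067,25.5 d [-0.02  0.03  1.23] w [-0.3  0.1  0.1]
```

Emit:
carry_out(deltas=[{"dx": 0,"dy": 0.03,"dz": 0.4,"wx": -0.3,"wy": 0,"wz": 0},{"dx": 0,"dy": 0.03,"dz": 0.8,"wx": -0.3,"wy": 0,"wz": 0},{"dx": 0,"dy": 0.03,"dz": 1.1,"wx": -0.3,"wy": 0,"wz": 0},{"dx": 0,"dy": 0.03,"dz": 1.2,"wx": -0.3,"wy": 0,"wz": 0},{"dx": 0,"dy": 0.03,"dz": 1.2,"wx": -0.3,"wy": 0,"wz": 0}])

```text
clock: 14.28
ee_pos: [0.5914, 0.1874, 0.067]
orientation: [[-0.431, 0.902, -0.001], [0.902, 0.431, -0.001], [-0.001, -0.001, -1.0]]
ft_force: [-0.2, 1.0, 0.2]
finger_gap: 0.997
```

Emit:
carry_out(deltas=[{"dx": 0,"dy": 0,"dz": 0,"wx": 0,"wy": 0,"wz": 0},{"dx": 0,"dy": 0,"dz": 0,"wx": 0,"wy": 0,"wz": 0},{"dx": 0,"dy": 0,"dz": 0,"wx": 0,"wy": 0,"wz": 0},{"dx": 0,"dy": 0,"dz": 0,"wx": 0,"wy": 0,"wz": 0},{"dx": 0,"dy": 0,"dz": 0,"wx": 0,"wy": 0,"wz": 0}], grip=1, squeeze=40)

```text
clock: 14.7
ee_pos: [0.5919, 0.1875, 0.0676]
orientation: [[-0.431, 0.902, 0.001], [0.902, 0.431, -0.001], [-0.001, 0.0, -1.0]]
ft_force: [-0.8, -0.1, 6.3]
finger_gap: 0.624
```

Emit:
carry_out(deltas=[{"dx": 0,"dy": 0,"dz": 0,"wx": 0,"wy": 0,"wz": 0},{"dx": 0,"dy": 0,"dz": 0,"wx": 0,"wy": 0,"wz": 0}])

```text
clock: 14.87
ee_pos: [0.5918, 0.1876, 0.0676]
orientation: [[-0.431, 0.902, 0.0], [0.902, 0.431, -0.001], [-0.001, -0.0, -1.0]]
ft_force: [0.0, -0.1, 2.2]
finger_gap: 0.632
```

```bash
python3 go.py .6026,-.1598,.067,61.8
```

```text
t 14.87 pos [0.5918 0.1876 0.0676] phi 25.56 tilt 0.05 gap 0.632 F [ 0.  -0.1  2.2] q [18. 31. -1. 58. -0. 82.]
.6026,-.1598,.067,61.8 d [-12.72  -5.61   0.04] w [ -0.    0.1 -36.2]
```

Emit:
carry_out(deltas=[{"dx": 0,"dy": 0,"dz": -0.4,"wx": 0,"wy": 0,"wz": 0},{"dx": 0,"dy": 0,"dz": -1.2,"wx": 0,"wy": 0,"wz": 0},{"dx": 0,"dy": 0,"dz": -2.2,"wx": 0,"wy": 0,"wz": 0},{"dx": 0,"dy": 0,"dz": -3.2,"wx": 0,"wy": 0,"wz": 0},{"dx": 0,"dy": 0,"dz": -4.0,"wx": 0,"wy": 0,"wz": 0}])

```text
clock: 15.28
ee_pos: [0.5918, 0.1877, 0.1702]
orientation: [[-0.431, 0.902, 0.001], [0.902, 0.431, -0.001], [-0.001, 0.001, -1.0]]
ft_force: [-0.2, 0.3, -1.7]
finger_gap: 0.626
```

```bash
python3 go.py .545,.02,.168,45
```

```text
t 15.28 pos [0.5918 0.1877 0.1702] phi 25.56 tilt 0.09 gap 0.626 F [-0.2  0.3 -1.7] q [18. 28.  9. 71. -0. 82.]
.545,.02,.168,45 d [-5.24 -4.58  0.09] w [  0.    0.1 -19.4]
```

Emit:
carry_out(deltas=[{"dx": -1.0,"dy": -0.9,"dz": 0,"wx": 0,"wy": 0,"wz": -3},{"dx": -2.1,"dy": -1.8,"dz": 0,"wx": 0,"wy": 0,"wz": -7},{"dx": -3.1,"dy": -2.7,"dz": 0,"wx": 0,"wy": 0,"wz": -11},{"dx": -4.2,"dy": -3.7,"dz": 0,"wx": 0,"wy": 0,"wz": -15},{"dx": -5.2,"dy": -4.6,"dz": 0,"wx": 0,"wy": 0,"wz": -19}])

```text
clock: 15.7
ee_pos: [0.5432, 0.0192, 0.1708]
orientation: [[-0.704, 0.71, 0.002], [0.71, 0.704, -0.001], [-0.002, 0.001, -1.0]]
ft_force: [-0.9, -0.1, -1.6]
finger_gap: 0.627
```

```bash
python3 go.py .6026,-.1598,.165,61.8
```

```text
t 15.7 pos [0.5432 0.0192 0.1708] phi 44.77 tilt 0.1 gap 0.627 F [-0.9 -0.1 -1.6] q [ 2. 19. -4. 67. -0. 47.]
.6026,-.1598,.165,61.8 d [-6.76 -3.36  0.24] w [  0.    0.1 -17. ]
```

Emit:
carry_out(deltas=[{"dx": -1.3,"dy": -0.65,"dz": 0,"wx": 0,"wy": 0,"wz": -3},{"dx": -2.7,"dy": -1.3,"dz": 0,"wx": 0,"wy": 0,"wz": -7},{"dx": -4.0,"dy": -2.0,"dz": 0,"wx": 0,"wy": 0,"wz": -10},{"dx": -5.4,"dy": -2.7,"dz": 0.1,"wx": 0,"wy": 0,"wz": -14},{"dx": -6.7,"dy": -3.35,"dz": 0.2,"wx": 0,"wy": 0,"wz": -17}])

```text
clock: 16.12
ee_pos: [0.6019, -0.1609, 0.1669]
orientation: [[-0.883, 0.47, 0.002], [0.47, 0.883, -0.001], [-0.002, 0.0, -1.0]]
ft_force: [0.3, -0.1, -1.4]
finger_gap: 0.624
```

Emit:
carry_out(deltas=[{"dx": 0,"dy": 0,"dz": 0.3,"wx": 0,"wy": 0,"wz": 0},{"dx": 0,"dy": 0,"dz": 0.6,"wx": 0,"wy": 0,"wz": 0},{"dx": 0,"dy": 0,"dz": 0.8,"wx": 0,"wy": 0,"wz": 0},{"dx": 0,"dy": 0,"dz": 0.8,"wx": 0,"wy": 0,"wz": 0}])

```text
clock: 16.45
ee_pos: [0.6011, -0.1598, 0.1458]
orientation: [[-0.883, 0.47, 0.0], [0.47, 0.883, -0.0], [-0.0, -0.0, -1.0]]
ft_force: [-1.3, -0.1, -2.0]
finger_gap: 0.626
```

```bash
python3 go.py .6026,-.1598,.0266,61.8
```

```text
t 16.45 pos [ 0.6011 -0.1598  0.1458] phi 61.99 tilt 0.02 gap 0.626 F [-1.3 -0.1 -2. ] q [-15.  29.   7.  68.  -0.  13.]
.6026,-.1598,.0266,61.8 d [-0.05  0.03  4.77] w [-0.   0.   0.2]
```

Emit:
carry_out(deltas=[{"dx": -0.05,"dy": 0.03,"dz": 0.7,"wx": 0,"wy": 0,"wz": 0},{"dx": -0.05,"dy": 0.03,"dz": 1.7,"wx": 0,"wy": 0,"wz": 0},{"dx": -0.05,"dy": 0.03,"dz": 2.7,"wx": 0,"wy": 0,"wz": 0},{"dx": -0.05,"dy": 0.03,"dz": 3.5,"wx": 0,"wy": 0,"wz": 0},{"dx": -0.05,"dy": 0.03,"dz": 3.9,"wx": 0,"wy": 0,"wz": 0}])

```text
clock: 16.87
ee_pos: [0.6013, -0.158, 0.0463]
orientation: [[-0.883, 0.469, -0.002], [0.469, 0.883, 0.001], [0.002, -0.001, -1.0]]
ft_force: [-0.6, -0.4, -1.9]
finger_gap: 0.626
```

Emit:
carry_out(deltas=[{"dx": 0,"dy": 0,"dz": 0.1,"wx": 0,"wy": 0,"wz": 0},{"dx": 0,"dy": 0,"dz": 0.2,"wx": 0,"wy": 0,"wz": 0},{"dx": 0,"dy": 0,"dz": 0.2,"wx": 0,"wy": 0,"wz": 0}])

```text
clock: 17.12
ee_pos: [0.6017, -0.1576, 0.0421]
orientation: [[-0.884, 0.468, -0.002], [0.468, 0.884, 0.0], [0.002, -0.0, -1.0]]
ft_force: [0.5, 0.0, -0.9]
finger_gap: 0.627
```

```bash
python3 go.py .6026,-.1598,.0266,61.8
```

```text
t 17.12 pos [ 0.6017 -0.1576  0.0421] phi 62.1 tilt 0.1 gap 0.627 F [ 0.5  0.  -0.9] q [-15.  33.  -2.  55.   0.  13.]
.6026,-.1598,.0266,61.8 d [-0.07 -0.06  0.62] w [-0.  -0.1  0.3]
```

Emit:
carry_out(deltas=[{"dx": -0.07,"dy": -0.06,"dz": 0.15,"wx": 0,"wy": 0,"wz": 0.3},{"dx": -0.07,"dy": -0.06,"dz": 0.3,"wx": 0,"wy": 0,"wz": 0.3},{"dx": -0.07,"dy": -0.06,"dz": 0.45,"wx": 0,"wy": 0,"wz": 0.3},{"dx": -0.07,"dy": -0.06,"dz": 0.55,"wx": 0,"wy": 0,"wz": 0.3},{"dx": -0.07,"dy": -0.06,"dz": 0.6,"wx": 0,"wy": 0,"wz": 0.3}])

```text
clock: 17.53
ee_pos: [0.6022, -0.1598, 0.0267]
orientation: [[-0.881, 0.473, -0.002], [0.473, 0.881, 0.001], [0.002, -0.001, -1.0]]
ft_force: [-5.6, 2.3, 7.3]
finger_gap: 0.622
```

Emit:
carry_out(deltas=[{"dx": 0,"dy": 0,"dz": 0.02,"wx": 0,"wy": 0,"wz": 0},{"dx": 0,"dy": 0,"dz": 0.04,"wx": 0,"wy": 0,"wz": 0},{"dx": 0,"dy": 0,"dz": 0.04,"wx": 0,"wy": 0,"wz": 0}])

```text
clock: 17.78
ee_pos: [0.6022, -0.1598, 0.0266]
orientation: [[-0.881, 0.473, -0.002], [0.473, 0.881, 0.0], [0.002, -0.0, -1.0]]
ft_force: [-7.1, 1.7, 14.4]
finger_gap: 0.627
```

Emit:
carry_out(deltas=[{"dx": 0,"dy": 0,"dz": 0,"wx": 0,"wy": 0,"wz": 0},{"dx": 0,"dy": 0,"dz": 0,"wx": 0,"wy": 0,"wz": 0},{"dx": 0,"dy": 0,"dz": 0,"wx": 0,"wy": 0,"wz": 0},{"dx": 0,"dy": 0,"dz": 0,"wx": 0,"wy": 0,"wz": 0},{"dx": 0,"dy": 0,"dz": 0,"wx": 0,"wy": 0,"wz": 0}], grip=0)

```text
clock: 18.2
ee_pos: [0.6022, -0.1597, 0.0265]
orientation: [[-0.881, 0.473, -0.002], [0.473, 0.881, 0.001], [0.002, -0.0, -1.0]]
ft_force: [0.8, 0.9, -0.1]
finger_gap: 0.995
```

Emit:
carry_out(deltas=[{"dx": 0,"dy": 0,"dz": -0.6,"wx": 0,"wy": 0,"wz": 0},{"dx": 0,"dy": 0,"dz": -2.0,"wx": 0,"wy": 0,"wz": 0},{"dx": 0,"dy": 0,"dz": -3.5,"wx": 0,"wy": 0,"wz": 0},{"dx": 0,"dy": 0,"dz": -5,"wx": 0,"wy": 0,"wz": 0},{"dx": 0,"dy": 0,"dz": -5.6,"wx": 0,"wy": 0,"wz": 0}])

```text
clock: 18.62
ee_pos: [0.6039, -0.1602, 0.1718]
orientation: [[-0.881, 0.473, 0.004], [0.473, 0.881, -0.001], [-0.004, 0.001, -1.0]]
ft_force: [0.2, 0.4, 1.1]
finger_gap: 1.001
```

```bash
python3 snap.py c3.pkl; python3 go.py .545,.02,.17,40; python3 ov.py c3.pkl s6 rect:124:58:589:188.5:112.3:46;  python3 ov.py c3.pkl s7 @340,355,400,235 rect:50:50:434.7:-259.3:36:51
```

```text
t 18.72 pos [ 0.6042 -0.1603  0.1702] phi 61.79 tilt 0.22 gap 0.997 F [-0.3 -1.4 -0.6] q [-15.  28.  10.  71.   0.  13.]
.545,.02,.17,40 d [ 5.49  5.23 -0.01] w [ 0.1  0.2 21.8]
```

View pics/s6.png

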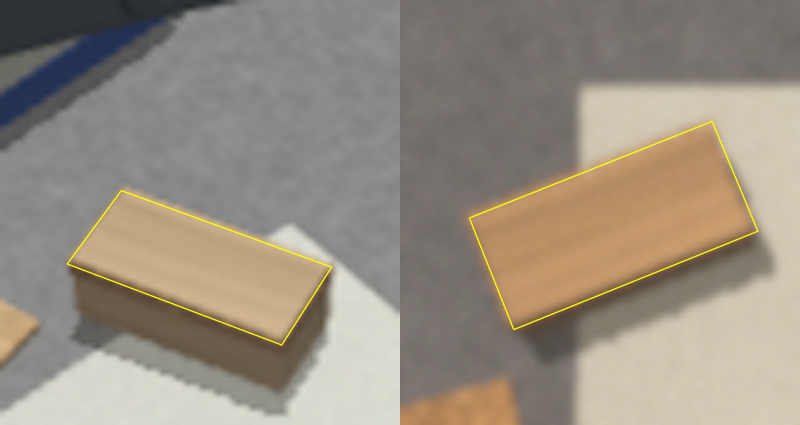

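View pics/s7.png

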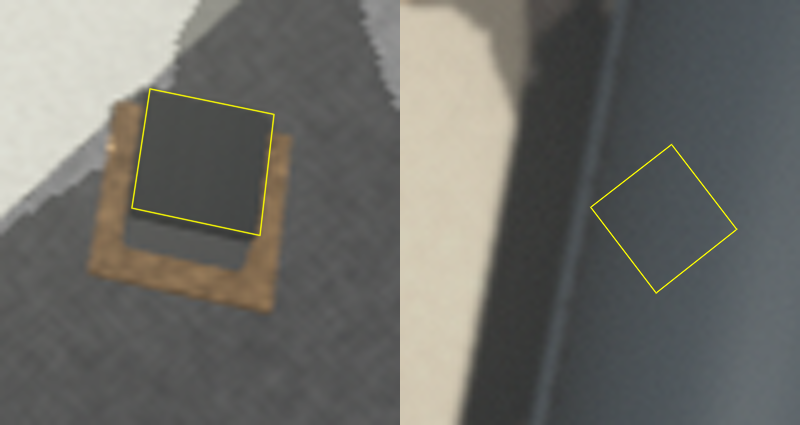

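The box overlay fits in both views, and the tin sits square and centred on its stand. Going to the box.

Emit:
carry_out(deltas=[{"dx": 1.1,"dy": 1.0,"dz": 0,"wx": 0,"wy": 0,"wz": 4},{"dx": 2.2,"dy": 2.1,"dz": 0,"wx": 0,"wy": 0,"wz": 8},{"dx": 3.3,"dy": 3.1,"dz": 0,"wx": 0,"wy": 0,"wz": 13},{"dx": 4.4,"dy": 4.2,"dz": 0,"wx": 0,"wy": 0,"wz": 17},{"dx": 5.5,"dy": 5.2,"dz": 0,"wx": 0,"wy": 0,"wz": 22}])

```text
clock: 19.13
ee_pos: [0.5433, 0.0208, 0.1688]
orientation: [[-0.637, 0.771, 0.003], [0.771, 0.637, -0.001], [-0.002, 0.001, -1.0]]
ft_force: [0.8, 1.0, 0.1]
finger_gap: 1.001
```

```bash
python3 go.py .589,.1885,.15,22.3
```

```text
t 19.13 pos [0.5433 0.0208 0.1688] phi 39.58 tilt 0.16 gap 1.001 F [0.8 1.  0.1] q [ 2. 19. -5. 67. -0. 53.]
.589,.1885,.15,22.3 d [4.01 5.68 0.75] w [ 0.1  0.1 17.3]
```

Emit:
carry_out(deltas=[{"dx": 0.8,"dy": 1.1,"dz": 0,"wx": 0,"wy": 0,"wz": 4},{"dx": 1.6,"dy": 2.2,"dz": 0.1,"wx": 0,"wy": 0,"wz": 8},{"dx": 2.4,"dy": 3.4,"dz": 0.3,"wx": 0,"wy": 0,"wz": 12},{"dx": 3.2,"dy": 4.6,"dz": 0.5,"wx": 0,"wy": 0,"wz": 16},{"dx": 4.0,"dy": 5.65,"dz": 0.7,"wx": 0,"wy": 0,"wz": 17.3}])

```text
clock: 19.55
ee_pos: [0.5884, 0.1899, 0.1501]
orientation: [[-0.375, 0.927, 0.002], [0.927, 0.375, -0.001], [-0.002, 0.001, -1.0]]
ft_force: [0.8, -0.7, 0.3]
finger_gap: 1.003
```

Emit:
carry_out(deltas=[{"dx": 0,"dy": 0,"dz": 0.4,"wx": 0,"wy": 0,"wz": 0},{"dx": 0,"dy": 0,"dz": 1.0,"wx": 0,"wy": 0,"wz": 0},{"dx": 0,"dy": 0,"dz": 1.6,"wx": 0,"wy": 0,"wz": 0},{"dx": 0,"dy": 0,"dz": 2.1,"wx": 0,"wy": 0,"wz": 0},{"dx": 0,"dy": 0,"dz": 2.4,"wx": 0,"wy": 0,"wz": 0}])

```text
clock: 19.97
ee_pos: [0.5873, 0.1893, 0.0876]
orientation: [[-0.376, 0.927, -0.001], [0.927, 0.376, -0.002], [-0.001, -0.002, -1.0]]
ft_force: [-0.1, -0.4, -0.1]
finger_gap: 1.005
```

```bash
python3 go.py .589,.1885,.023,22.3
```

```text
t 19.97 pos [0.5873 0.1893 0.0876] phi 22.06 tilt 0.13 gap 1.005 F [-0.1 -0.4 -0.1] q [18. 30.  1. 61. -0. 86.]
.589,.1885,.023,22.3 d [-0.05  0.05  2.58] w [-0.1  0.1 -0.2]
```

Emit:
carry_out(deltas=[{"dx": -0.05,"dy": 0.05,"dz": 0.5,"wx": 0,"wy": 0,"wz": -0.2},{"dx": -0.05,"dy": 0.05,"dz": 1.1,"wx": 0,"wy": 0,"wz": -0.2},{"dx": -0.05,"dy": 0.05,"dz": 1.7,"wx": 0,"wy": 0,"wz": -0.2},{"dx": -0.05,"dy": 0.05,"dz": 2.2,"wx": 0,"wy": 0,"wz": -0.2},{"dx": -0.05,"dy": 0.05,"dz": 2.4,"wx": 0,"wy": 0,"wz": -0.2}])

```text
clock: 20.38
ee_pos: [0.5878, 0.1879, 0.0255]
orientation: [[-0.379, 0.925, -0.004], [0.925, 0.379, -0.003], [-0.001, -0.005, -1.0]]
ft_force: [-0.8, 0.1, -0.9]
finger_gap: 1.0
```

```bash
python3 go.py .589,.1885,.022,22.3
```

```text
t 20.38 pos [0.5878 0.1879 0.0255] phi 22.26 tilt 0.27 gap 1.0 F [-0.8  0.1 -0.9] q [18. 33. -4. 53. -0. 86.]
.589,.1885,.022,22.3 d [0.   0.06 0.14] w [-0.3  0.1 -0. ]
```

Emit:
carry_out(deltas=[{"dx": 0,"dy": 0.05,"dz": 0.1,"wx": -0.3,"wy": 0,"wz": 0},{"dx": 0,"dy": 0.05,"dz": 0.1,"wx": -0.3,"wy": 0,"wz": 0},{"dx": 0,"dy": 0.05,"dz": 0.1,"wx": -0.3,"wy": 0,"wz": 0}])

```text
clock: 20.63
ee_pos: [0.5891, 0.1884, 0.0234]
orientation: [[-0.379, 0.926, 0.002], [0.926, 0.379, -0.001], [-0.001, 0.001, -1.0]]
ft_force: [-0.6, 0.9, -0.1]
finger_gap: 1.002
```

Emit:
carry_out(deltas=[{"dx": 0,"dy": 0,"dz": 0,"wx": 0,"wy": 0,"wz": 0},{"dx": 0,"dy": 0,"dz": 0,"wx": 0,"wy": 0,"wz": 0},{"dx": 0,"dy": 0,"dz": 0,"wx": 0,"wy": 0,"wz": 0},{"dx": 0,"dy": 0,"dz": 0,"wx": 0,"wy": 0,"wz": 0},{"dx": 0,"dy": 0,"dz": 0,"wx": 0,"wy": 0,"wz": 0}], grip=1, squeeze=50)

```text
clock: 21.05
ee_pos: [0.5897, 0.1886, 0.0243]
orientation: [[-0.379, 0.925, 0.003], [0.926, 0.379, -0.0], [-0.001, 0.003, -1.0]]
ft_force: [0.6, -1.3, 7.1]
finger_gap: 0.673
```

Emit:
carry_out(deltas=[{"dx": 0,"dy": 0,"dz": 0,"wx": 0,"wy": 0,"wz": 0},{"dx": 0,"dy": 0,"dz": 0,"wx": 0,"wy": 0,"wz": 0}])

```text
clock: 21.22
ee_pos: [0.5898, 0.1886, 0.0246]
orientation: [[-0.379, 0.925, 0.003], [0.925, 0.379, -0.0], [-0.002, 0.003, -1.0]]
ft_force: [-0.2, 0.5, -1.8]
finger_gap: 0.674
```

Emit:
carry_out(deltas=[{"dx": 0,"dy": 0,"dz": -0.3,"wx": 0,"wy": 0,"wz": 0},{"dx": 0,"dy": 0,"dz": -0.9,"wx": 0,"wy": 0,"wz": 0},{"dx": 0,"dy": 0,"dz": -1.6,"wx": 0,"wy": 0,"wz": 0},{"dx": 0,"dy": 0,"dz": -2.4,"wx": 0,"wy": 0,"wz": 0},{"dx": 0,"dy": 0,"dz": -3.2,"wx": 0,"wy": 0,"wz": 0}])

```text
clock: 21.63
ee_pos: [0.5893, 0.1886, 0.1058]
orientation: [[-0.379, 0.925, 0.003], [0.925, 0.379, -0.0], [-0.001, 0.003, -1.0]]
ft_force: [0.2, 0.4, -1.5]
finger_gap: 0.676
```

```bash
python3 go.py .4392,.263,.1,105.1
```

```text
t 21.63 pos [0.5893 0.1886 0.1058] phi 22.26 tilt 0.18 gap 0.676 F [ 0.2  0.4 -1.5] q [18. 29.  2. 63. -0. 86.]
.4392,.263,.1,105.1 d [ 5.03 -4.43  0.21] w [  0.1   0.2 -82.8]
```

Box held (57 mm). Carry and turn.

Emit:
carry_out(deltas=[{"dx": 0.3,"dy": -0.3,"dz": 0,"wx": 0,"wy": 0,"wz": -5},{"dx": 0.7,"dy": -0.6,"dz": 0,"wx": 0,"wy": 0,"wz": -11},{"dx": 1.1,"dy": -1.0,"dz": 0,"wx": 0,"wy": 0,"wz": -17},{"dx": 1.5,"dy": -1.4,"dz": 0,"wx": 0,"wy": 0,"wz": -23},{"dx": 2.0,"dy": -1.8,"dz": 0,"wx": 0,"wy": 0,"wz": -29}])

```text
clock: 22.05
ee_pos: [0.5282, 0.2177, 0.1061]
orientation: [[-0.783, 0.622, 0.003], [0.622, 0.783, -0.0], [-0.003, 0.002, -1.0]]
ft_force: [0.2, 0.6, -0.7]
finger_gap: 0.67
```

```bash
python3 go.py .4392,.263,.1,105.1
```

```text
t 22.05 pos [0.5282 0.2177 0.1061] phi 51.53 tilt 0.19 gap 0.67 F [ 0.2  0.6 -0.7] q [22. 24. -6. 60. -0. 61.]
.4392,.263,.1,105.1 d [ 3.91 -0.8   0.23] w [  0.    0.2 -53.6]
```

Emit:
carry_out(deltas=[{"dx": 0.5,"dy": -0.1,"dz": 0,"wx": 0,"wy": 0,"wz": -5},{"dx": 1.0,"dy": -0.2,"dz": 0,"wx": 0,"wy": 0,"wz": -11},{"dx": 1.5,"dy": -0.3,"dz": 0,"wx": 0,"wy": 0,"wz": -17},{"dx": 2.0,"dy": -0.4,"dz": 0.1,"wx": 0,"wy": 0,"wz": -23},{"dx": 2.5,"dy": -0.5,"dz": 0.1,"wx": 0,"wy": 0,"wz": -29}])

```text
clock: 22.47
ee_pos: [0.4707, 0.247, 0.1036]
orientation: [[-0.987, 0.159, 0.003], [0.159, 0.987, -0.0], [-0.003, 0.0, -1.0]]
ft_force: [-0.5, 0.5, -2.2]
finger_gap: 0.672
```

```bash
python3 go.py .4392,.263,.1,105.1
```

```text
t 22.47 pos [0.4707 0.247  0.1036] phi 80.83 tilt 0.18 gap 0.672 F [-0.5  0.5 -2.2] q [ 28.  20. -13.  57.  -0.  37.]
.4392,.263,.1,105.1 d [1.35 0.43 0.14] w [ -0.    0.2 -24.3]
```

Emit:
carry_out(deltas=[{"dx": 0.4,"dy": 0.1,"dz": 0,"wx": 0,"wy": 0,"wz": -6},{"dx": 0.8,"dy": 0.2,"dz": 0,"wx": 0,"wy": 0,"wz": -12},{"dx": 1.1,"dy": 0.3,"dz": 0,"wx": 0,"wy": 0,"wz": -18},{"dx": 1.35,"dy": 0.43,"dz": 0.1,"wx": 0,"wy": 0,"wz": -24.3},{"dx": 1.35,"dy": 0.43,"dz": 0.1,"wx": 0,"wy": 0,"wz": -24.3}])

```text
clock: 22.88
ee_pos: [0.4382, 0.2634, 0.1013]
orientation: [[-0.964, -0.267, 0.003], [-0.267, 0.964, -0.0], [-0.003, -0.001, -1.0]]
ft_force: [0.2, -0.4, -2.9]
finger_gap: 0.669
```

Emit:
carry_out(deltas=[{"dx": 0,"dy": 0,"dz": 0.3,"wx": 0,"wy": 0,"wz": 0},{"dx": 0,"dy": 0,"dz": 0.7,"wx": 0,"wy": 0,"wz": 0},{"dx": 0,"dy": 0,"dz": 1.2,"wx": 0,"wy": 0,"wz": 0},{"dx": 0,"dy": 0,"dz": 1.6,"wx": 0,"wy": 0,"wz": 0},{"dx": 0,"dy": 0,"dz": 1.8,"wx": 0,"wy": 0,"wz": 0}])

```text
clock: 23.3
ee_pos: [0.4378, 0.2627, 0.0544]
orientation: [[-0.964, -0.265, 0.001], [-0.265, 0.964, -0.001], [-0.001, -0.002, -1.0]]
ft_force: [-1.1, -0.4, -1.7]
finger_gap: 0.671
```

```bash
python3 go.py .4392,.263,.0296,105.1
```

```text
t 23.3 pos [0.4378 0.2627 0.0544] phi 105.37 tilt 0.1 gap 0.671 F [-1.1 -0.4 -1.7] q [ 31.  20. -20.  50.  -0.  16.]
.4392,.263,.0296,105.1 d [-0.06 -0.    0.99] w [-0.1  0.   0.3]
```

Emit:
carry_out(deltas=[{"dx": -0.06,"dy": 0,"dz": 0.25,"wx": 0,"wy": 0,"wz": 0.3},{"dx": -0.06,"dy": 0,"dz": 0.5,"wx": 0,"wy": 0,"wz": 0.3},{"dx": -0.06,"dy": 0,"dz": 0.7,"wx": 0,"wy": 0,"wz": 0.3},{"dx": -0.06,"dy": 0,"dz": 0.8,"wx": 0,"wy": 0,"wz": 0.3},{"dx": -0.06,"dy": 0,"dz": 0.85,"wx": 0,"wy": 0,"wz": 0.3}])

```text
clock: 23.72
ee_pos: [0.4392, 0.263, 0.0328]
orientation: [[-0.966, -0.26, 0.001], [-0.26, 0.966, -0.002], [-0.0, -0.002, -1.0]]
ft_force: [-1.0, -0.2, -1.2]
finger_gap: 0.671
```

```bash
python3 go.py .4392,.263,.0296,105.1
```

```text
t 23.72 pos [0.4392 0.263  0.0328] phi 105.06 tilt 0.1 gap 0.671 F [-1.  -0.2 -1.2] q [ 31.  22. -21.  47.  -0.  16.]
.4392,.263,.0296,105.1 d [-0.   -0.    0.13] w [-0.1  0.  -0. ]
```

Emit:
carry_out(deltas=[{"dx": 0,"dy": 0,"dz": 0.05,"wx": 0,"wy": 0,"wz": 0},{"dx": 0,"dy": 0,"dz": 0.1,"wx": 0,"wy": 0,"wz": 0},{"dx": 0,"dy": 0,"dz": 0.13,"wx": 0,"wy": 0,"wz": 0},{"dx": 0,"dy": 0,"dz": 0.15,"wx": 0,"wy": 0,"wz": 0},{"dx": 0,"dy": 0,"dz": 0.15,"wx": 0,"wy": 0,"wz": 0}])

```text
clock: 24.13
ee_pos: [0.4392, 0.263, 0.0294]
orientation: [[-0.966, -0.26, 0.001], [-0.26, 0.966, -0.001], [-0.001, -0.002, -1.0]]
ft_force: [-3.0, -0.9, 4.2]
finger_gap: 0.67
```

Contact. Release and withdraw.

Emit:
carry_out(deltas=[{"dx": 0,"dy": 0,"dz": 0,"wx": 0,"wy": 0,"wz": 0},{"dx": 0,"dy": 0,"dz": 0,"wx": 0,"wy": 0,"wz": 0},{"dx": 0,"dy": 0,"dz": 0,"wx": 0,"wy": 0,"wz": 0},{"dx": 0,"dy": 0,"dz": 0,"wx": 0,"wy": 0,"wz": 0},{"dx": 0,"dy": 0,"dz": 0,"wx": 0,"wy": 0,"wz": 0}], grip=0)

```text
clock: 24.55
ee_pos: [0.4393, 0.2631, 0.0294]
orientation: [[-0.966, -0.26, 0.001], [-0.26, 0.966, -0.001], [-0.001, -0.002, -1.0]]
ft_force: [0.1, -0.4, -0.2]
finger_gap: 1.0
```

Emit:
carry_out(deltas=[{"dx": 0,"dy": 0,"dz": -0.6,"wx": 0,"wy": 0,"wz": 0},{"dx": 0,"dy": 0,"dz": -2.0,"wx": 0,"wy": 0,"wz": 0},{"dx": 0,"dy": 0,"dz": -3.5,"wx": 0,"wy": 0,"wz": 0},{"dx": 0,"dy": 0,"dz": -5,"wx": 0,"wy": 0,"wz": 0},{"dx": 0,"dy": 0,"dz": -6,"wx": 0,"wy": 0,"wz": 0}])

```text
clock: 24.97
ee_pos: [0.4396, 0.2636, 0.1829]
orientation: [[-0.966, -0.26, 0.004], [-0.26, 0.966, 0.0], [-0.003, -0.001, -1.0]]
ft_force: [0.6, 0.8, -0.2]
finger_gap: 1.001
```

```bash
python3 go.py .25,.45,.24,105
```

```text
t 24.97 pos [0.4396 0.2636 0.1829] phi 105.06 tilt 0.2 gap 1.001 F [ 0.6  0.8 -0.2] q [31. 15. -8. 67. -0. 16.]
.25,.45,.24,105 d [ 5.38  9.17 -2.31] w [-0.   0.2  0.1]
```

Emit:
carry_out(deltas=[{"dx": 0.6,"dy": 1.0,"dz": -0.4,"wx": 0,"wy": 0,"wz": 0},{"dx": 1.4,"dy": 2.3,"dz": -0.8,"wx": 0,"wy": 0,"wz": 0},{"dx": 2.1,"dy": 3.6,"dz": -1.2,"wx": 0,"wy": 0,"wz": 0},{"dx": 2.9,"dy": 4.9,"dz": -1.6,"wx": 0,"wy": 0,"wz": 0},{"dx": 3.6,"dy": 6.2,"dz": -2.0,"wx": 0,"wy": 0,"wz": 0}])

```text
clock: 25.38
ee_pos: [0.3107, 0.3907, 0.2331]
orientation: [[-0.966, -0.259, 0.004], [-0.259, 0.966, 0.0], [-0.004, -0.001, -1.0]]
ft_force: [0.6, 0.9, 1.3]
finger_gap: 1.004
```

Emit:
carry_out(deltas=[{"dx": 0.7,"dy": 1.2,"dz": 0,"wx": 0,"wy": 0,"wz": 0},{"dx": 1.3,"dy": 2.3,"dz": 0,"wx": 0,"wy": 0,"wz": 0},{"dx": 1.8,"dy": 3.2,"dz": 0,"wx": 0,"wy": 0,"wz": 0},{"dx": 2.0,"dy": 3.6,"dz": 0,"wx": 0,"wy": 0,"wz": 0},{"dx": 2.0,"dy": 3.6,"dz": 0,"wx": 0,"wy": 0,"wz": 0}])

```text
clock: 25.8
ee_pos: [0.2376, 0.4659, 0.2326]
orientation: [[-0.965, -0.262, 0.003], [-0.262, 0.965, 0.0], [-0.003, -0.001, -1.0]]
ft_force: [1.1, -0.3, -0.1]
finger_gap: 1.005
```

```bash
python3 snap.py c4.pkl; python3 ov.py c4.pkl f1 @190,205,195,235 rect:124:58:439.2:263:15.1:51 rect:148:82:439.2:263:15.1:5
python3 ov.py c4.pkl f2 @360,275,360,170 oval:92:54:602.6:-159.8:-28.2:51 oval:116:78:602.6:-159.8:-28.2:5
python3 ov.py c4.pkl f3 @340,355,410,235 rect:50:50:434.7:-259.3:36:51 rect:74:74:434.7:-259.3:36:5
python3 - <<'E'
import pickle,cv2,numpy as np
d=pickle.load(open("c4.pkl","rb")); cv2.imwrite("pics/fin.png",d["side"]["pixels"][:,:,::-1]); 
a=pickle.load(open("c0.pkl","rb"))
for n,b in(("side",(175,300,120,215)),("top",(120,190,145,260))):
  pass
for nm,n,x0,x1,y0,y1 in(("tumbler","side",350,395,220,280),("carton","side",195,300,130,200),("tumbler","top",322,368,160,200),("carton","top",125,195,148,262)):
  df=np.abs(d[n]["pixels"][y0:y1,x0:x1].astype(int)-a[n]["pixels"][y0:y1,x0:x1]).max(2); print(nm,n,df.max(),(df>25).sum())
E
for i in 1 2 3; do echo; done; python3 -c "
import cv2,numpy as np
cv2.imwrite('pics/fall.png',cv2.resize(np.vstack([cv2.imread(f'pics/f{i}.png')[60:360] for i in(1,2)]),(800,600)))"
```

```text
tumbler side 3 0
carton side 80 240
tumbler top 6 0
carton top 6 0
```

View pics/fall.png

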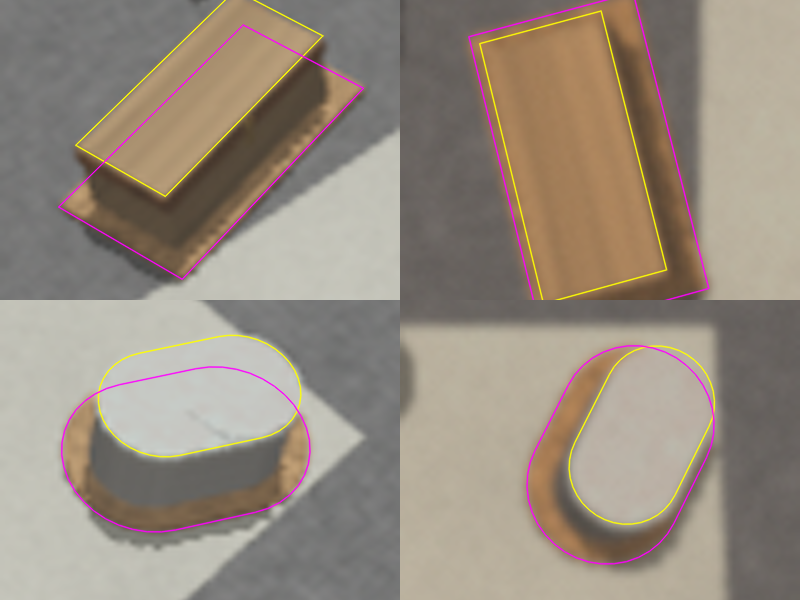

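View pics/f3.png

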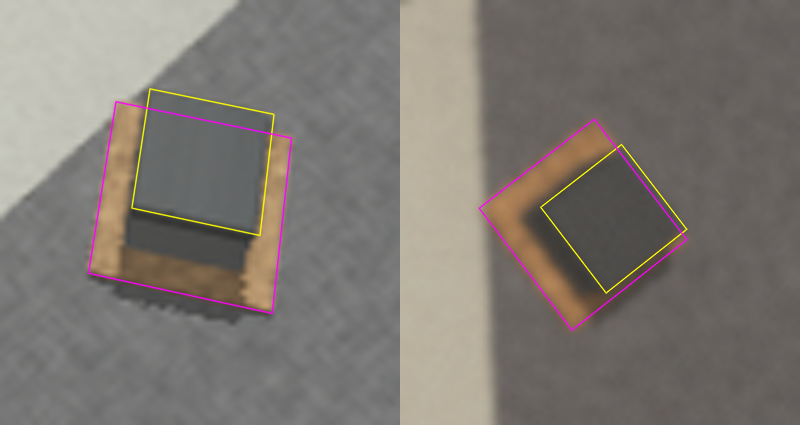

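View pics/fin.png

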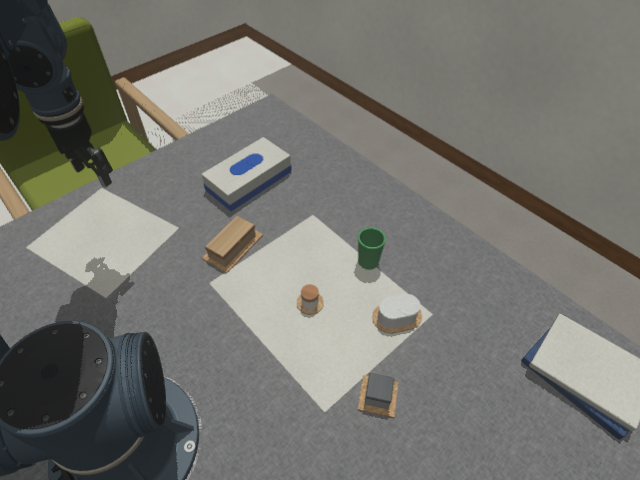

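All four containers sit on their stands and the overlays fit in both views (box at (232,243), tub (398,312), tin (379,394) and jar (310,300) in the side view). The carton crop's differences in the side view are at the edge where the stack used to be. In the top view neither carton nor tumbler changed.

```bash
python3 -c "
from plant import r
s=r.state();print(s['clock'],abs(s['qd']).max());print(r.close_job())"
```

```text
25.9 1.469982700304088
the job is handed in; nothing more can be done
None
```

I took the pile apart from the top (jar, tin, tub, box) and stood each container on the stand of its own shape. I then moved the arm clear and handed the job in at about 26 s.

- **Placing:** For the box, tub and tin I compared the final pictures with outlines drawn at the stand centres. All three containers and their stands matched in both camera views to about 1–2 mm and a degree or two. The jar was compared the same way, but in an earlier picture, right after it was placed. In the last picture I only saw that it still stands on its pad.
- **Bystanders:** The tumbler looks the same as at the start in both views, and the carton in the top view. The side-view comparison of the carton did flag changed pixels. I put these down to the stack, which used to stand at the edge of that crop, but I did not check further.
- **Disagreement:** The two cameras differ by about 3–4 mm in y, which is in line with their stated calibration of about 2 mm each. I used the average, which leaves plenty of room within the 12 mm allowed.
- **Not fully still:** The arm's joints were still settling at up to 1.5 degrees/s when I handed in, well clear of everything.

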